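# Release the melt filter slide

## Robot

A 7-joint arm with a two-finger parallel gripper is mounted at the origin on the work surface. World frame = base frame: x ahead of the robot, y to its left, z up, the work surface at z = 0. Lengths are in m, angles in rad, forces in N, time in s.
With the tool pointing down it reaches from about 0.425 to 0.925 m from the base axis. Payload 6.8 kg.
Tool frame: the origin (TCP) lies on the centre line of the jaws, within the pads' length; the fingertips stand 19 mm ahead of it and the grasp point (between the pads) is the TCP (r.tip_extent is the y of the fingertips in the tool frame, in m); y points along the fingers, z is the direction in which the jaws open and shut, and the axes are right-handed (so a half turn about y gives the same grasp; the last joint's range is limited). The gripper opens to 85 mm and grips with 20 to 120 N. Pads are 22 mm wide; open, the fingers measure 114 mm over their backs; the gripper's body (76 mm by 85 mm) begins 54 mm behind the grasp point. The pads swing forward as they close: fully open they stand 13 mm farther back than shut.
Start: joints at [-1.294, 0.477, 0.022, 1.555, -0.011, 1.109, -0.083], TCP at [0.253, 0.626, 0.21] pointing down, gripper open.
Joint ranges: [-2.96, 2.96], [-0.34, 2.1], [-1.41, 1.46], [0.24, 2.44], [-1.37, 4.51], [0.17, 1.92], [-2.96, 2.96]. Speed limits (rad/s): [2.39, 2.39, 3.14, 3.14, 3.14, 3.14, 3.14].

## Interface

Orientations are given as a rotation vector (axis times angle).
In Python, from bench import r gives the robot as it stands. The module is installed in compiled form; this text tells all that it offers.
- The arm moves only by the tool jog_arm, never from a script. Its argument "motion" is a list of rows, each a list of 3 entries, a list of its own where there are three numbers: the opening, from 0 (shut) to 1 (fully open), then the shift along the tool's x, y, z in m, then the turn, a rotation vector about the tool's x, y, z in degrees. A call has 1 to 10 rows; each row shifts and turns the commanded pose from where the row before left it, along the tool's axes as they then stand; what a row does not reach is not made up. A row lasts 1/12 s, in which the tool goes at most 41.7 mm and 7.16 degrees, less where a joint would pass 70% of its speed; a pose out of reach is approached as far as the arm can. A call with a gripper value outside its range is refused whole. The fingers move at their own pace and stop on an object; "force" is the grip in N (left out, the last holds). Time passes only in rows, so rows that do not move let the fingers close. It gives the time, the measured TCP pose, the force and the opening at its end, in the units of the state.
- r.get_obs(): the state, without advancing time (a new reading comes with each control period).
- r.grab_frame(name): name is "side" or "top" or "wrist"; returns a dict with "image" (480x640x3 uint8, red, green, blue), "range_z" (480x640 float32, m along the optical axis (not along the pixel's ray), 0 where there is no reading), "fx", "fy", "cx", "cy" (pixels), "k1" (the pictures are not rectified: a ray, as slopes to the right and down, at radius r is drawn at 1 + k1 r^2 times it, then the intrinsics apply), "xyz" and "orientation" of the camera in the world. Camera axes: x right, y down, z forward; pixel columns grow to the right and rows downward; lengths in m; the calibration is good to about 2 mm. A picture is of the moment at which its call begins.
- r.hand_in(): hands the job in, once; it reports no verdict.
The state is a dict: "clock": time; "joints": joint angles; "qvel": joint speeds; "tau": joint torques, N m; "tcp_pos": TCP position; "orientation": TCP orientation; "contact_force": force on the tool from outside, world axes, zero at the start; "moment": the same for the moment, N m; "grip_width": finger opening in m.
Only numpy, scipy, OpenCV 4.12 (cv2) and the standard library are available. Lean on these libraries where they do the work, as an engineer would, in place of code of your own. Each camera call takes 0.05 s, during which the arm holds its last target.

## Task

Take the pin tool (slim shaft, square handle) from the rack and press down the release button recessed in the filter slide. While holding it down, use the pin to push the slide all the way out to its stop, then put the pin tool back upright in the rack hole it came from. Keep the gripper itself off the filter block, and leave the other tool in the rack alone.

Things in the scene. Friction and masses are not known exactly. Their poses are not given: they have to be found in the camera images.
- pin_tool: Pin tool, about 120 g, upright in one of two 30 mm square holes, 120 mm apart, of an open aluminium rack 90 mm high. Origin: centre of the underside of its round flange (54 mm across, 6 thick), which rests on the rack; z up. Square handle 18 x 18 mm (sides along x, y) from z = 6 to 66 mm; round shaft 8 mm thick down to a flat tip at z = -70 mm.
- tamper: The other tool, in the rack's other hole, not used: same flange and origin, but a round, bulging handle up to 38 mm across and 60 mm tall, and a shaft 24 mm thick, too thick for the button's well.
- filter_block: Grey block fixed to the table; origin under it on the table, z up, slide goes out along +y. Bed x -50..50, y -80..60 mm; bridge 76 mm high over y -80..-10. Bright steel slide in the bed, x -27..27, top at z = 47, at the start ending at y = 65. In the slide a square well 22 x 22 mm, at x = 0, y = 30 at the start; button at its bottom, 16 mm below the slide's top.
- filter_slide (a joint): Travel of the slide along the block's +y, m: 0 = home and latched, 0.05 = fully out at its stop. It stays where it is left; once unlatched it takes about 3 N to push (plus a little for speed). The pin pushes on the well's +y wall.
- release_button (a joint): How far the button is pressed, m: 0 = up, 0.008 = bottomed. Sprung: 2 N to start, 6 N at the bottom. The slide is free while the button is pressed more than 4 mm; the button must be kept down for the first 22 mm of the slide's travel.
- button_top (a point): Centre of the button's top face (31 mm above the table when up). Moves with the button and slide.
There are look-alikes about, which are no part of the job. What is shaped like the pin_tool but orange, purple or yellow is not meant.

How it is judged:
By the outcome, as a careful person would: the job done as asked, in the order asked, and still so for the second after the job is handed in, with the robot touching nothing.
It also fails if it takes over 54 s, if anything falls off the work surface, if the arm or the gripper's body presses on something with over 40 N, if the wrist force passes 120 N, or if a joint passes its speed limit or range.

## Working session

There is one attempt and no reset: what is moved stays moved. The work goes in short steps, Python scripts to look and compute and a tool call to move; the robot and the scene stay as the last step left them, time stands still between calls to the robot, and variables do not carry over. Pictures are saved under pics/ and viewed, and the job is handed in when it is done.

Besides the shell and the picture viewer there is one more tool, called after "Call:" as a command line: name --argument value ..., lists and objects as JSON in quotes. jog_arm: Moves the arm, as the interface text tells. Its arguments: {"type":"object","properties":{"motion":{"type":"array","items":{"type":"array"}},"force":{"type":"number"}},"required":["motion"]}

```bash
mkdir -p pics; cat > h.py <<'E'
import numpy as np, cv2
from scipy.spatial.transform import Rotation as R
from bench import r
def pts(f,uv,z=None,rng=None):
    uv=np.atleast_2d(np.float64(uv))
    d=np.c_[(uv[:,0]-f['cx'])/f['fx'],(uv[:,1]-f['cy'])/f['fy']]
    s=d.copy()
    for _ in range(20): s=d/(1+f['k1']*(s**2).sum(1))[:,None]
    ray=np.c_[s,np.ones(len(s))]
    o=np.array(f['orientation']); Rm=(R.from_rotvec(o) if o.size==3 else R.from_matrix(o)).as_matrix()
    w=ray@Rm.T; c=np.array(f['xyz'])
    if rng is not None: return c+w*np.atleast_1d(rng)[:,None]
    return c+w*((z-c[2])/w[:,2])[:,None]
def cloud(f):
    v,u=np.mgrid[0:480,0:640]
    p=pts(f,np.c_[u.ravel(),v.ravel()],rng=f['range_z'].ravel()).reshape(480,640,3)
    p[f['range_z']<=0]=np.nan
    return p
E
python3 - <<'E'
from h import *
import pickle
o=r.get_obs(); print(o)
for n in ('top','side','wrist'):
    f=r.grab_frame(n); pickle.dump(f,open(n+'0.pkl','wb'))
    cv2.imwrite(f'pics/{n}0.png',f['image'][...,::-1]); print(n,f['fx'],f['k1'],f['xyz'],f['orientation'])
E
```

```text
{'clock': 0.0, 'joints': array([-1.29411476,  0.47780074,  0.02233443,  1.55643659, -0.01147897,
        1.10930029, -0.08308754]), 'qvel': array([ 0.00063756, -0.00057591, -0.00213762,  0.00144363,  0.00114124,
       -0.0002947 , -0.00074556]), 'tau': array([ 1.87132387e-04, -5.96462417e+01,  1.60759930e+00, -2.81197375e+01,
        1.24140125e-02,  9.21385858e-03,  1.19085780e-05]), 'tcp_pos': array([0.25315084, 0.62505963, 0.2094315 ]), 'orientation': array([-1.55145139,  0.30206242, -0.30175036]), 'contact_force': array([ 0.0372604 , -0.50589599, -0.98085967]), 'moment': array([ 0.05430843, -0.04025557, -0.00071326]), 'grip_width': 0.08555032496591225}
top 475.172638575274 -0.060293025569912874 [ 0.41971289 -0.05851622  0.84152753] [-2.11986303  2.17185469 -0.12578226]
side 455.6287856657913 -0.11231797425621992 [0.20044556 0.41170144 0.43670128] [-0.76566525  2.39285783 -1.32160307]
wrist 377.811640428072 -0.03276375900872154 [0.18023812 0.65439427 0.37271065] [2.37772475 1.60148687 0.2560678 ]
```

View pics/top0.png

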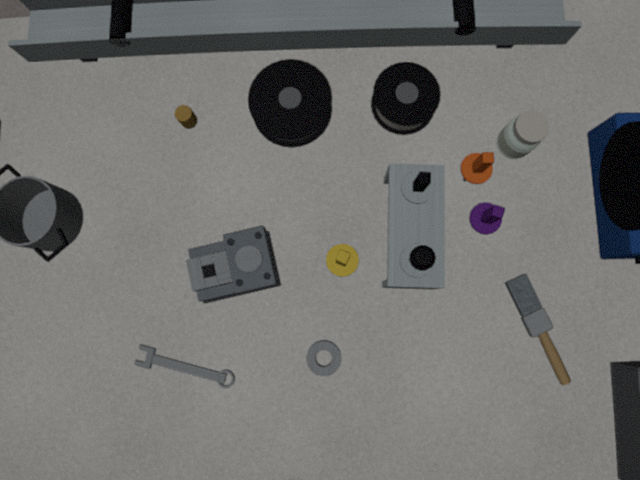

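View pics/side0.png

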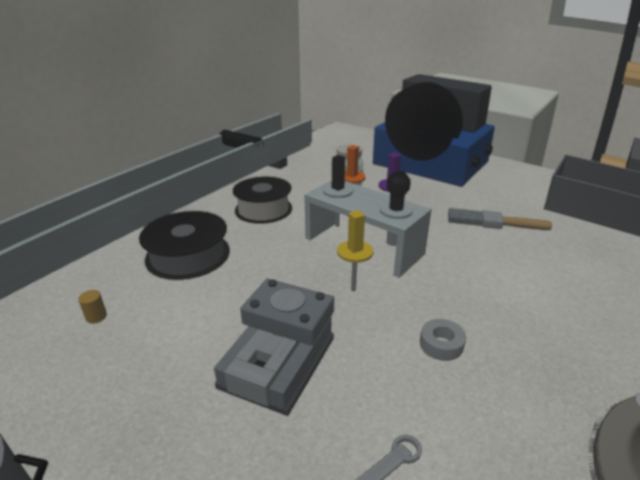

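View pics/wrist0.png

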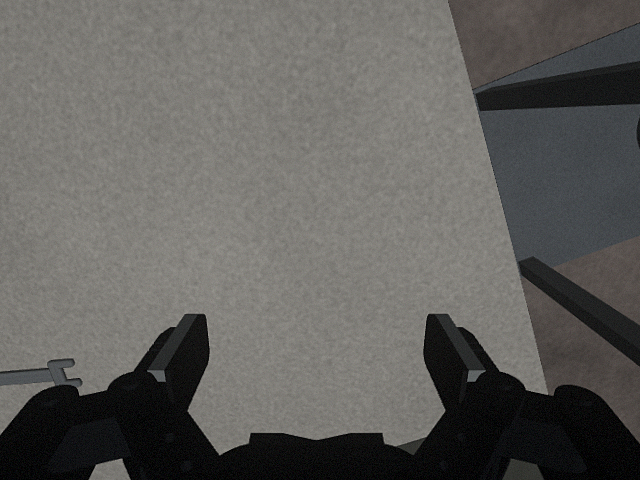

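Top view: candidates for the pin tool are the black handle at the rack's upper hole (422,181), the tamper with a round knob at (422,258), orange (477,167), purple (487,218) and yellow (343,260). The filter block is at (235,263), with its well at (209,271). Next I'll take a close crop and measure.

```bash
python3 - <<'E'
from h import *
import pickle
a=pickle.load(open('top0.pkl','rb'));b=pickle.load(open('side0.pkl','rb'))
def crop(f,x0,y0,w,h,s): return cv2.resize(f['image'][y0:y0+h,x0:x0+w,::-1],None,fx=s,fy=s,interpolation=cv2.INTER_CUBIC)
g=lambda im: cv2.convertScaleAbs(im,alpha=1.6)
cv2.imwrite('pics/c1.png',g(np.hstack([crop(a,370,150,90,150,4),crop(b,295,140,100,150,4)[:, :400]])))
cv2.imwrite('pics/c2.png',g(np.hstack([crop(a,180,215,110,95,3.6),crop(b,205,270,140,95+0,3.6)])[:,:800]))
pa=cloud(a)
for uv in [(422,181),(422,258),(404,181),(235,290),(209,271),(250,258),(200,262),(343,245),(392,220),(440,220),(300,400)]:
    print(uv,pa[uv[1],uv[0]].round(4))
E
```

```text
(422, 181) [ 0.5931 -0.196   0.156 ]
(422, 258) [ 0.479  -0.1904  0.1547]
(404, 181) [ 0.6094 -0.1794  0.0941]
(235, 290) [0.4415 0.0974 0.0757]
(209, 271) [0.4765 0.1523 0.0282]
(250, 258) [0.4924 0.0723 0.079 ]
(200, 262) [0.4909 0.1635 0.0448]
(343, 245) [ 0.5104 -0.0786  0.0744]
(392, 220) [ 0.5473 -0.1581  0.0876]
(440, 220) [ 0.5447 -0.2345  0.0915]
(300, 400) [0.2525 0.0007 0.0019]
```

View pics/c1.png

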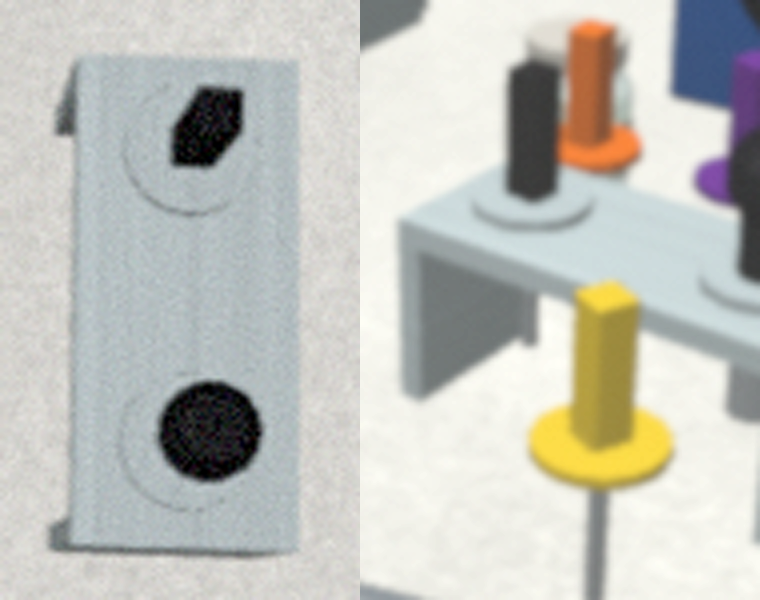

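View pics/c2.png

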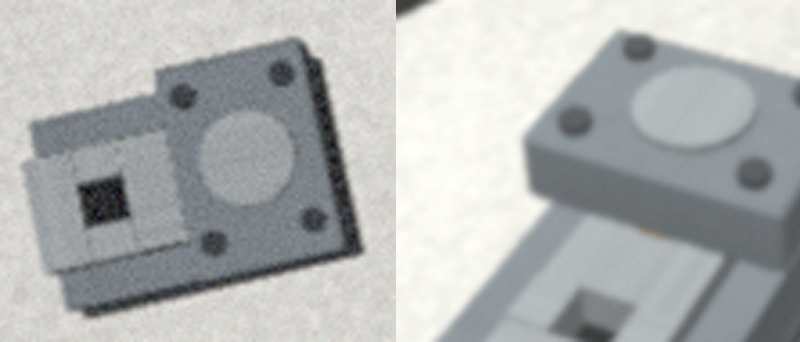

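The crops confirm it. The black, square, slim handle at (422,181) in the rack's upper hole is the pin tool, and the round knob at (422,258) is the tamper. The slide points left in the image, with its well at about (209,271).

```bash
python3 - <<'E'
from h import *
import pickle
a=pickle.load(open('top0.pkl','rb'));b=pickle.load(open('side0.pkl','rb'))
pa=cloud(a)
im=a['image'].astype(int); g=im.sum(2)/3
def blob(mask,x0,y0,x1,y1):
    m=np.zeros((480,640),np.uint8); m[y0:y1,x0:x1]=mask[y0:y1,x0:x1]
    n,l,s,c=cv2.connectedComponentsWithStats(m); k=1+np.argmax(s[1:,4]); return (l==k).astype(np.uint8),c[k],s[k]
# handle
m,c,s=blob(g<60,405,165,440,205); print('handle',c,s)
cn=cv2.findContours(m,cv2.RETR_EXTERNAL,cv2.CHAIN_APPROX_NONE)[0][0]
ap=cv2.approxPolyDP(cv2.convexHull(cn),1.3,True)[:,0]; print(ap.tolist())
print('top z156',pts(a,ap,.156).round(4).tolist()); print('bot z96',pts(a,ap,.096).round(4).tolist())
mm=(pa[...,2]>.145)&(m>0); q=pa[mm]; print('cloud handle top n',len(q),np.median(q,0).round(4))
rc=cv2.minAreaRect(q[:,:2].astype(np.float32)*1000); print(rc)
# well
m,c,s=blob(g<60,195,255,222,285); print('well',c,s); print(pts(a,c,.047).round(4))
cn=cv2.findContours(m,cv2.RETR_EXTERNAL,cv2.CHAIN_APPROX_NONE)[0][0]
print(cv2.minAreaRect((pts(a,cn[:,0],.047)[:,:2]*1000).astype(np.float32)))
# slide: brighter
bl=im[...,2]-0
for uv in [(200,262),(225,270),(225,245),(250,258),(235,290)]: print(uv,im[uv[1],uv[0]])
# bridge screws: dark spots
# colored
hsv=cv2.cvtColor(a['image'],cv2.COLOR_RGB2HSV)
for nm,(x0,y0,x1,y1) in dict(orange=(455,145,500,190),purple=(465,195,510,240),yellow=(320,240,365,285)).items():
    m,c,s=blob(hsv[...,1]>120,x0,y0,x1,y1); q=pa[m>0]; print(nm,np.nanmedian(q,0).round(3),np.nanpercentile(q,[2,98],axis=0).round(3).tolist())
# heights in rack region
q=pa[165:290,388:445].reshape(-1,3); q=q[(abs(q[:,2]-.09)<.012)]; print('rack',cv2.minAreaRect((q[:,:2]*1000).astype(np.float32)),np.median(q[:,2]))
q=pa[220:305,180:285].reshape(-1,3); q1=q[abs(q[:,2]-.076)<.008]; print('bridge',cv2.minAreaRect((q1[:,:2]*1000).astype(np.float32)))
q1=q[q[:,2]>.02]; print('block',cv2.minAreaRect((q1[:,:2]*1000).astype(np.float32)))
E
```

```text
handle [421.41391941 181.42490842] [413 172  18  20 273]
[[429, 172], [430, 180], [422, 191], [413, 190], [413, 182], [419, 173]]
top z156 [[0.6065, -0.2072, 0.156], [0.5943, -0.208, 0.156], [0.5779, -0.1952, 0.156], [0.5798, -0.182, 0.156], [0.5919, -0.1826, 0.156], [0.6053, -0.1922, 0.156]]
bot z96 [[0.6229, -0.2202, 0.096], [0.6096, -0.2211, 0.096], [0.5918, -0.2072, 0.096], [0.5938, -0.1928, 0.096], [0.6069, -0.1935, 0.096], [0.6216, -0.2039, 0.096]]
cloud handle top n 155 [ 0.5979 -0.1993  0.1545]
((598.945556640625, -199.74346923828125), (17.843534469604492, 17.002349853515625), 85.86235046386719)
well [208.2885906  270.39597315] [202 264  14  14 149]
[[0.4762 0.1486 0.047 ]]
((476.3236083984375, 148.4870147705078), (19.965116500854492, 21.166584014892578), 10.011276245117188)
(200, 262) [86 87 89]
(225, 270) [95 96 99]
(225, 245) [73 77 79]
(250, 258) [ 93 100 101]
(235, 290) [76 79 84]
orange [ 0.628 -0.298  0.076] [[0.611, -0.326, 0.072], [0.657, -0.281, 0.136]]
purple [ 0.545 -0.307  0.076] [[0.526, -0.333, 0.072], [0.572, -0.29, 0.136]]
yellow [ 0.484 -0.075  0.075] [[0.463, -0.099, 0.072], [0.51, -0.054, 0.136]]
rack ((539.0447387695312, -196.52059936523438), (91.2073745727539, 199.83755493164062), 86.97254180908203) 0.08904356737996633
bridge ((491.8900451660156, 75.06527709960938), (100.38633728027344, 70.53760528564453), 12.00356674194336)
block ((483.9522705078125, 112.2559814453125), (100.45081329345703, 147.28262329101562), 11.98950481414795)
```

```bash
cat >> h.py <<'E'
def go(target,zdeg,o=None,ydown=True):
    """shift in current tool frame, and turn, to reach target TCP, tool y down, tool z at heading zdeg (mod 180 nearest)"""
    o=o or r.get_obs(); Rm=R.from_rotvec(o['orientation'])
    best=None
    for k in (0,180):
        t=np.radians(zdeg+k); z=np.array([np.cos(t),np.sin(t),0]); y=np.array([0,0,-1.]); x=np.cross(y,z)
        Rt=R.from_matrix(np.c_[x,y,z]); rv=(Rm.inv()*Rt).as_rotvec(degrees=True)
        if best is None or np.linalg.norm(rv)<np.linalg.norm(best[0]): best=(rv,zdeg+k)
    print('clock',round(o['clock'],2),'tcp',o['tcp_pos'].round(4),'F',o['contact_force'].round(2),'w',round(o['grip_width'],4))
    m=Rm.as_matrix(); print('axes x',m[:,0].round(3),'y',m[:,1].round(3),'z',m[:,2].round(3),'heading',np.degrees(np.arctan2(m[1,2],m[0,2])).round(2))
    print('shift tool mm',(Rm.inv().apply(np.array(target)-o['tcp_pos'])*1000).round(1),'turn deg',best[0].round(2),'to',best[1])
E
python3 - <<'E'
from h import *
go((.599,-.1995,.25),86.5)
E
```

```text
clock 0.15 tcp [0.2532 0.6252 0.2097] F [ 0.36  0.23 -0.6 ] w 0.0857
axes x [ 0.927 -0.375  0.   ] y [-0.    -0.001 -1.   ] z [ 0.375  0.927 -0.001] heading 67.95
shift tool mm [ 630.   -39.4 -634.7] turn deg [ 8.000e-02 -1.855e+01 -1.000e-02] to 86.5
```

Call:
jog_arm --motion '[[0.6,[0.0286,-0.004,-0.0288],[0,0,0]],[0.6,[0.0286,-0.004,-0.0288],[0,0,0]],[0.6,[0.0286,-0.004,-0.0288],[0,0,0]],[0.6,[0.0286,-0.004,-0.0288],[0,0,0]],[0.6,[0.0286,-0.004,-0.0288],[0,0,0]],[0.6,[0.0286,-0.004,-0.0288],[0,0,0]],[0.6,[0.0286,-0.004,-0.0288],[0,0,0]],[0.6,[0.0286,-0.004,-0.0288],[0,0,0]],[0.6,[0.0286,-0.004,-0.0288],[0,0,0]],[0.6,[0.0286,-0.004,-0.0288],[0,0,0]]]'

```text
clock: 0.98
tcp_pos: [0.4106, 0.2493, 0.2506]
orientation: [-1.549, 0.302, -0.302]
contact_force: [1.1, -0.1, 0.2]
grip_width: 0.051
```

Call:
jog_arm --motion '[[0.6,[0.0286,0,-0.0288],[0,0,0]],[0.6,[0.0286,0,-0.0288],[0,0,0]],[0.6,[0.0286,0,-0.0288],[0,0,0]],[0.6,[0.0286,0,-0.0288],[0,0,0]],[0.6,[0.0286,0,-0.0288],[0,0,0]],[0.6,[0.0286,0,-0.0288],[0,0,0]],[0.6,[0.0286,0,-0.0288],[0,0,0]],[0.6,[0.0286,0,-0.0288],[0,0,0]],[0.6,[0.0286,0,-0.0288],[0,0,0]],[0.6,[0.0286,0,-0.0288],[0,0,0]]]'

```text
clock: 1.82
tcp_pos: [0.5676, -0.1247, 0.2503]
orientation: [-1.549, 0.302, -0.302]
contact_force: [0.2, 0.7, 0.8]
grip_width: 0.051
```

```bash
python3 - <<'E'
from h import *
go((.599,-.1995,.25),86.5)
E
```

```text
clock 1.82 tcp [ 0.5676 -0.1247  0.2503] F [0.19 0.74 0.82] w 0.051
axes x [ 0.927 -0.375 -0.   ] y [-0.  0. -1.] z [0.375 0.927 0.   ] heading 67.97
shift tool mm [ 57.1   0.3 -57.5] turn deg [-1.000e-02 -1.853e+01 -0.000e+00] to 86.5
```

Call:
jog_arm --motion '[[0.6,[0.0285,0,-0.0287],[0,0,0]],[0.6,[0.0285,0,-0.0287],[0,0,0]],[0.6,[0,0,0],[0,-6.2,0]],[0.6,[0,0,0],[0,-6.2,0]],[0.6,[0,0,0],[0,-6.2,0]],[0.6,[0,0,0],[0,0,0]]]'

```text
clock: 2.32
tcp_pos: [0.5983, -0.1978, 0.2499]
orientation: [-1.57, 0.045, -0.044]
contact_force: [-0.5, -0.4, 0.1]
grip_width: 0.0515
```

```bash
python3 - <<'E'
from h import *
go((.599,-.1995,.129),86.5)
f=r.grab_frame('wrist'); cv2.imwrite('pics/w1.png',cv2.convertScaleAbs(f['image'][...,::-1],alpha=1.4))
p=cloud(f); m=(p[...,2]>.15)&(p[...,2]<.162)&(np.hypot(p[...,0]-.599,p[...,1]+.2)<.03)
q=p[m]; print(m.sum()); 
if m.sum()>10:
    print(np.median(q,0),cv2.minAreaRect((q[:,:2]*1000).astype(np.float32)))
v,u=np.where(m); print(u.min(),u.max(),v.min(),v.max())
E
```

```text
clock 2.32 tcp [ 0.5983 -0.1978  0.2499] F [-0.48 -0.4   0.12] w 0.0515
axes x [ 0.998 -0.057 -0.001] y [-0.001  0.    -1.   ] z [0.057 0.998 0.   ] heading 86.74
shift tool mm [  0.9 120.9  -1.7] turn deg [-0.02  0.24 -0.05] to 86.5
622
[ 0.59858453 -0.20270306  0.15546027] ((599.4751586914062, -202.59298706054688), (17.950082778930664, 18.205358505249023), 86.08155822753906)
298 323 223 248
```

View pics/w1.png

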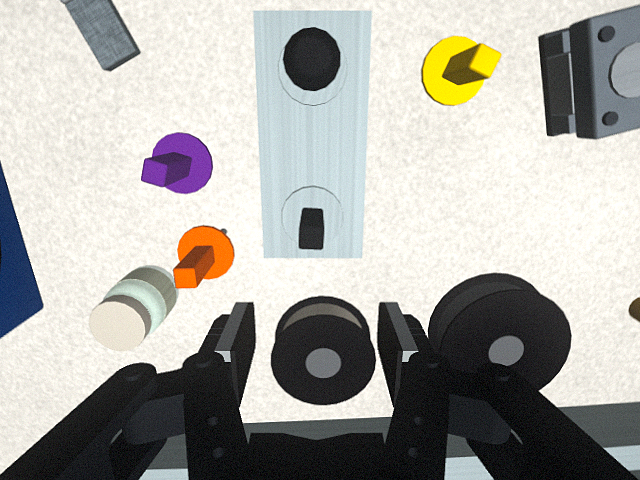

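The wrist view shows the pin handle at (311,229), midway between the jaws (235 to 395). The two cameras agree on its position to 3 mm. I'll descend and grip.

Call:
jog_arm --motion '[[0.6,[0.0008,0.03,-0.003],[0,0,0]],[0.6,[0,0.03,0],[0,0,0]],[0.6,[0,0.03,0],[0,0,0]],[0.6,[0,0.02,0],[0,0,0]],[0.6,[0,0.011,0],[0,0,0]],[0.6,[0,0,0],[0,0,0]],[0.2,[0,0,0],[0,0,0]],[0.1,[0,0,0],[0,0,0]],[0.1,[0,0,0],[0,0,0]],[0.1,[0,0,0],[0,0,0]]]' --force 80

```text
clock: 3.2
tcp_pos: [0.6006, -0.2014, 0.1315]
orientation: [-1.571, 0.045, -0.051]
contact_force: [-0.6, -1.7, 5.8]
grip_width: 0.0146
```

```bash
python3 - <<'E'
from h import *
go((.599,-.2005,.129),86.5)
f=r.grab_frame('side'); cv2.imwrite('pics/s1.png',cv2.resize(f['image'][90:300,250:480,::-1],None,fx=3,fy=2.8))
E
```

```text
clock 3.2 tcp [ 0.6006 -0.2014  0.1315] F [-0.64 -1.7   5.78] w 0.0146
axes x [ 0.998 -0.061  0.004] y [ 0.004 -0.001 -1.   ] z [ 0.061  0.998 -0.001] heading 86.52
shift tool mm [-1.6  2.4  0.8] turn deg [0.04 0.02 0.21] to 86.5
```

View pics/s1.png

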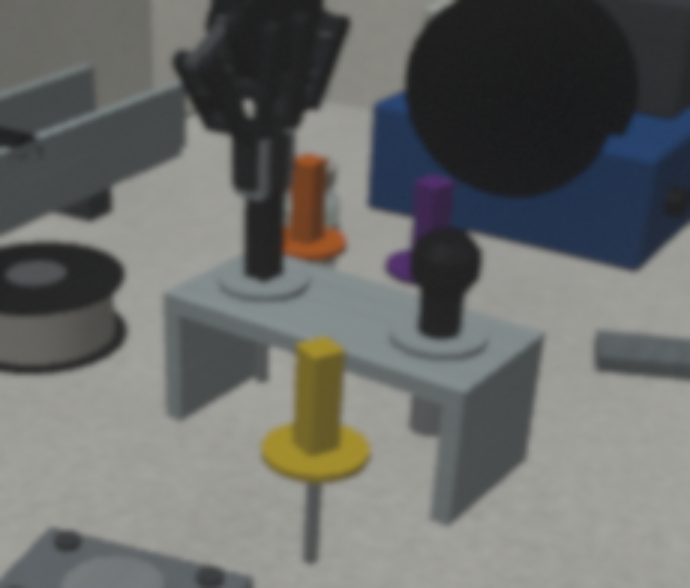

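Fingertips look higher on the handle than I expected, and the width reads 14.6 mm on an 18 mm handle. I'll check both.

```bash
python3 - <<'E'
from h import *
print(r.tip_extent)
f=r.grab_frame('side'); p=cloud(f)
im=f['image'][95:200,300:370,::-1]
cv2.imwrite('pics/s2.png',cv2.convertScaleAbs(cv2.resize(im,None,fx=5.5,fy=5.5,interpolation=cv2.INTER_CUBIC),alpha=2.2))
for v in range(120,196,4):
    print(v,[ (p[v,u]*1000).round(0).tolist() for u in (334,338,342)])
print(r.get_obs()['contact_force'],r.get_obs()['tcp_pos'])
E
```

```text
0.019
120 [[599.0, -187.0, 222.0], [587.0, -180.0, 225.0], [585.0, -189.0, 223.0]]
124 [[594.0, -180.0, 218.0], [nan, nan, nan], [585.0, -189.0, 217.0]]
128 [[964.0, -736.0, -1.0], [590.0, -185.0, 211.0], [600.0, -213.0, 201.0]]
132 [[595.0, -181.0, 204.0], [590.0, -185.0, 204.0], [599.0, -211.0, 195.0]]
136 [[595.0, -181.0, 197.0], [588.0, -183.0, 198.0], [599.0, -212.0, 188.0]]
140 [[595.0, -181.0, 191.0], [590.0, -186.0, 190.0], [597.0, -209.0, 182.0]]
144 [[594.0, -181.0, 184.0], [591.0, -187.0, 183.0], [597.0, -209.0, 176.0]]
148 [[596.0, -183.0, 176.0], [591.0, -188.0, 176.0], [597.0, -209.0, 168.0]]
152 [[596.0, -184.0, 169.0], [590.0, -187.0, 169.0], [596.0, -208.0, 162.0]]
156 [[595.0, -182.0, 163.0], [591.0, -188.0, 162.0], [595.0, -208.0, 155.0]]
160 [[599.0, -189.0, 153.0], [593.0, -192.0, 153.0], [591.0, -201.0, 151.0]]
164 [[602.0, -193.0, 144.0], [594.0, -193.0, 145.0], [590.0, -200.0, 144.0]]
168 [[602.0, -194.0, 136.0], [594.0, -194.0, 138.0], [592.0, -202.0, 136.0]]
172 [[602.0, -194.0, 129.0], [594.0, -193.0, 131.0], [590.0, -201.0, 129.0]]
176 [[601.0, -193.0, 122.0], [594.0, -194.0, 123.0], [590.0, -201.0, 121.0]]
180 [[602.0, -194.0, 113.0], [593.0, -192.0, 116.0], [590.0, -200.0, 114.0]]
184 [[603.0, -195.0, 105.0], [593.0, -192.0, 109.0], [590.0, -201.0, 107.0]]
188 [[602.0, -194.0, 98.0], [593.0, -194.0, 101.0], [591.0, -202.0, 98.0]]
192 [[597.0, -186.0, 95.0], [589.0, -187.0, 97.0], [585.0, -194.0, 95.0]]
[ 0.00598731 -0.73332827  5.93802591] [ 0.60058572 -0.20147789  0.13136119]
```

View pics/s2.png

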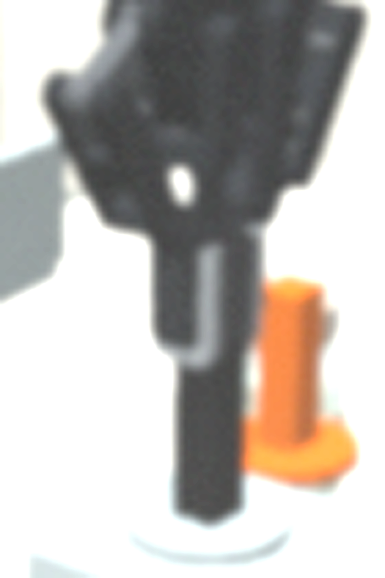

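```bash
python3 - <<'E'
from h import *
f=r.grab_frame('wrist'); p=cloud(f)
cv2.imwrite('pics/w2.png',cv2.convertScaleAbs(f['image'][...,::-1],alpha=1.6))
o=r.get_obs(); m=R.from_rotvec(o['orientation'])
for v in range(250,460,15):
    print(v,[ (m.inv().apply(p[v,u]-o['tcp_pos'])*1000).round(0).tolist() for u in (285,300,315,330,345)])
print(o['qvel'].round(3),o['clock'],o['grip_width'])
E
```

```text
250 [[-9.0, 36.0, -18.0], [-9.0, 35.0, -10.0], [-9.0, 35.0, -1.0], [-9.0, 36.0, 7.0], [-9.0, 36.0, 15.0]]
265 [[-0.0, 36.0, -18.0], [-9.0, 13.0, -9.0], [-10.0, 12.0, -1.0], [-10.0, 12.0, 6.0], [-0.0, 36.0, 16.0]]
280 [[9.0, 36.0, -19.0], [-9.0, -6.0, -8.0], [-10.0, -7.0, -1.0], [-9.0, -6.0, 6.0], [9.0, 35.0, 16.0]]
295 [[19.0, 37.0, -19.0], [-9.0, -21.0, -7.0], [-9.0, -21.0, -1.0], [-9.0, -21.0, 5.0], [18.0, 35.0, 16.0]]
310 [[-10.0, -35.0, -13.0], [-5.0, -25.0, -7.0], [-4.0, -23.0, -1.0], [-4.0, -24.0, 5.0], [-10.0, -35.0, 10.0]]
325 [[-10.0, -47.0, -12.0], [3.0, -25.0, -8.0], [3.0, -24.0, -1.0], [3.0, -24.0, 5.0], [-9.0, -45.0, 9.0]]
340 [[-9.0, -54.0, -11.0], [111.0, 133.0, -15.0], [111.0, 133.0, -2.0], [111.0, 132.0, 12.0], [-10.0, -56.0, 9.0]]
355 [[-11.0, -65.0, -10.0], [126.0, 131.0, -15.0], [124.0, 128.0, -2.0], [123.0, 128.0, 12.0], [-6.0, -58.0, 9.0]]
370 [[-11.0, -73.0, -10.0], [136.0, 123.0, -15.0], [130.0, 116.0, -2.0], [129.0, 114.0, 11.0], [-6.0, -66.0, 8.0]]
385 [[-9.0, -77.0, -9.0], [137.0, 104.0, -14.0], [130.0, 96.0, -2.0], [120.0, 83.0, 10.0], [-2.0, -68.0, 8.0]]
400 [[4.0, -68.0, -11.0], [134.0, 82.0, -14.0], [134.0, 83.0, -2.0], [133.0, 81.0, 10.0], [5.0, -67.0, 8.0]]
415 [[9.0, -69.0, -11.0], [149.0, 82.0, -14.0], [149.0, 82.0, -2.0], [149.0, 82.0, 11.0], [9.0, -68.0, 8.0]]
430 [[9.0, -74.0, -10.0], [164.0, 82.0, -14.0], [164.0, 82.0, -2.0], [162.0, 80.0, 11.0], [10.0, -74.0, 8.0]]
445 [[-9.0, -98.0, -8.0], [-10.0, -98.0, -4.0], [-9.0, -97.0, -1.0], [-9.0, -98.0, 2.0], [-9.0, -97.0, 6.0]]
[-0.001  0.001  0.001  0.    -0.002  0.    -0.001] 3.35 0.01441966693832235
```

View pics/w2.png

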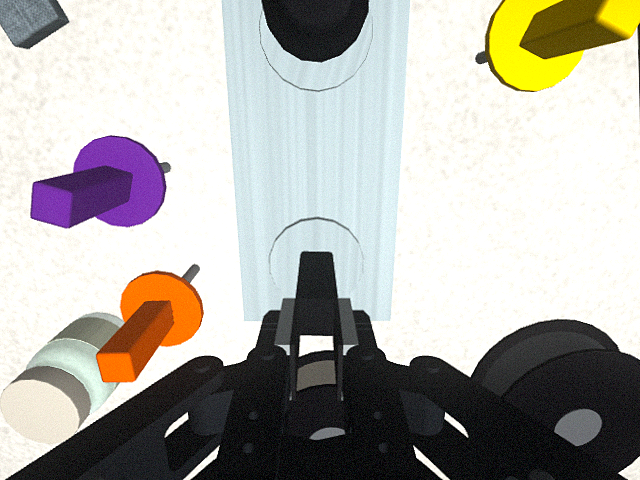

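```bash
python3 - <<'E'
from h import *
import pickle
f=pickle.load(open('wrist0.pkl','rb')); p=cloud(f)
m=R.from_rotvec([-1.55145139,0.30206242,-0.30175036]); t=np.array([0.25315084,0.62505963,0.2094315])
print('cam0 tool',m.inv().apply(f['xyz']-t))
for v in range(310,390,8): print(v,[ (m.inv().apply(p[v,u]-t)*1000).round(0).tolist() for u in (175,190,200,205,430,440,455,470)])
for v in range(430,480,10): print(v,[ (m.inv().apply(p[v,u]-t)*1000).round(0).tolist() for u in (250,315,380)])
f=r.grab_frame('wrist');o=r.get_obs(); m=R.from_rotvec(o['orientation']); print('cam now',m.inv().apply(f['xyz']-o['tcp_pos']))
E
```

```text
cam0 tool [-0.07856763 -0.16329045 -0.0004704 ]
310 [[122.0, 209.0, -156.0], [122.0, 210.0, -140.0], [122.0, 210.0, -129.0], [122.0, 210.0, -123.0], [122.0, 209.0, 126.0], [122.0, 210.0, 137.0], [122.0, 208.0, 154.0], [122.0, 209.0, 171.0]]
318 [[133.0, 210.0, -158.0], [-10.0, -41.0, -46.0], [-9.0, -40.0, -43.0], [-6.0, -35.0, -43.0], [-8.0, -38.0, 42.0], [-9.0, -41.0, 45.0], [132.0, 209.0, 155.0], [133.0, 210.0, 173.0]]
326 [[143.0, 210.0, -159.0], [-10.0, -47.0, -45.0], [-6.0, -41.0, -43.0], [-3.0, -36.0, -43.0], [-5.0, -39.0, 42.0], [-9.0, -46.0, 44.0], [-9.0, -46.0, 49.0], [143.0, 211.0, 174.0]]
334 [[-10.0, -52.0, -48.0], [-10.0, -52.0, -43.0], [-4.0, -43.0, -43.0], [-0.0, -37.0, -43.0], [-2.0, -39.0, 43.0], [-9.0, -51.0, 42.0], [-9.0, -52.0, 47.0], [-5.0, -45.0, 55.0]]
342 [[-10.0, -57.0, -46.0], [-7.0, -53.0, -43.0], [-0.0, -43.0, -43.0], [3.0, -38.0, -43.0], [0.0, -42.0, 42.0], [-5.0, -51.0, 43.0], [-9.0, -57.0, 45.0], [-5.0, -50.0, 53.0]]
350 [[-10.0, -62.0, -45.0], [-4.0, -53.0, -43.0], [1.0, -45.0, -43.0], [6.0, -38.0, -43.0], [4.0, -42.0, 42.0], [-3.0, -52.0, 42.0], [-9.0
[... 448 characters left out ...]
 -43.0], [207.0, 210.0, -132.0], [12.0, -45.0, 42.0], [5.0, -54.0, 42.0], [-4.0, -67.0, 42.0], [-8.0, -71.0, 45.0]]
382 [[-3.0, -69.0, -43.0], [5.0, -58.0, -43.0], [218.0, 210.0, -138.0], [218.0, 209.0, -132.0], [219.0, 209.0, 136.0], [7.0, -55.0, 42.0], [-2.0, -67.0, 42.0], [-5.0, -72.0, 45.0]]
430 [[291.0, 209.0, -83.0], [290.0, 209.0, -1.0], [291.0, 210.0, 80.0]]
440 [[-9.0, -96.0, -16.0], [-8.0, -95.0, -1.0], [-8.0, -95.0, 14.0]]
450 [[-9.0, -99.0, -15.0], [-10.0, -99.0, -1.0], [-9.0, -99.0, 14.0]]
460 [[-10.0, -102.0, -14.0], [-9.0, -102.0, -1.0], [-10.0, -102.0, 13.0]]
470 [[-10.0, -105.0, -14.0], [-9.0, -104.0, -1.0], [-9.0, -104.0, 13.0]]
cam now [-0.07881425 -0.16317445 -0.00094427]
```

Both cameras agree that the real fingertips sit about 25 mm *behind* the reported TCP (about 38 mm when open). They should be 19 mm ahead, so the tool frame is about 45 mm off along tool y, and the body shows the same shift (98 mm rather than 54 mm). The jaws only caught the top of the handle. I'll open, check nothing is disturbed, and regrip 45 mm lower.

Call:
jog_arm --motion '[[0.6,[0,0,0],[0,0,0]],[0.6,[0,0,0],[0,0,0]],[0.6,[0,0,0],[0,0,0]],[0.6,[0,0,0],[0,0,0]]]'

```text
clock: 3.73
tcp_pos: [0.599, -0.2003, 0.1292]
orientation: [-1.57, 0.048, -0.047]
contact_force: [-0.3, 0.8, 0.5]
grip_width: 0.0513
```

```bash
python3 - <<'E'
from h import *
go((.599,-.2005,.084),86.5)
f=r.grab_frame('wrist'); cv2.imwrite('pics/w3.png',cv2.convertScaleAbs(f['image'][...,::-1],alpha=1.5))
p=cloud(f); m=(p[...,2]>.148)&(p[...,2]<.162)&(np.hypot(p[...,0]-.599,p[...,1]+.2)<.018)
q=p[m]; print(m.sum(),np.median(q,0),cv2.minAreaRect((q[:,:2]*1000).astype(np.float32)))
E
```

```text
clock 3.73 tcp [ 0.599  -0.2003  0.1292] F [-0.3   0.8   0.47] w 0.0513
axes x [ 0.998 -0.06  -0.001] y [-0.001  0.    -1.   ] z [0.06  0.998 0.   ] heading 86.56
shift tool mm [ 0.  45.2 -0.2] turn deg [-0.02  0.06 -0.03] to 86.5
1887 [ 0.5974496  -0.20238697  0.15542696] ((599.5322875976562, -202.56204223632812), (17.866226196289062, 18.90639305114746), 84.96733856201172)
```

View pics/w3.png

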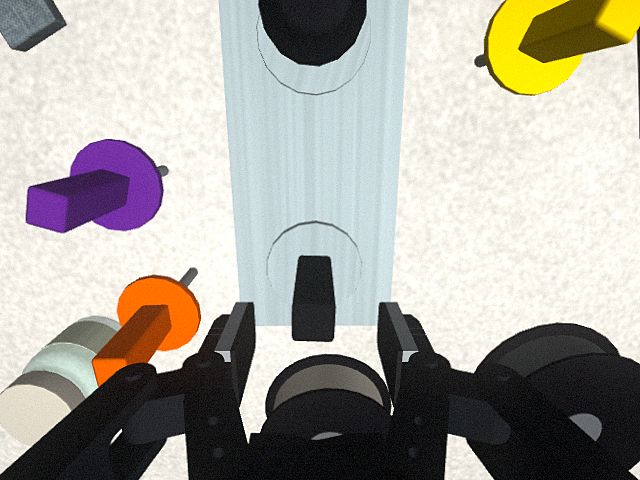

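Nothing moved: the handle top at (314,320) sits midway between the pads (245 and 388). I'll descend 45 mm and close.

Call:
jog_arm --motion '[[0.6,[0,0.02,-0.0012],[0,0,0]],[0.6,[0,0.015,0],[0,0,0]],[0.6,[0,0.01,0],[0,0,0]],[0.6,[0,0,0],[0,0,0]],[0.15,[0,0,0],[0,0,0]],[0.1,[0,0,0],[0,0,0]],[0.1,[0,0,0],[0,0,0]],[0.1,[0,0,0],[0,0,0]]]' --force 80

```text
clock: 4.45
tcp_pos: [0.6, -0.2021, 0.0855]
orientation: [-1.571, 0.046, -0.049]
contact_force: [-0.9, 0.6, 3.2]
grip_width: 0.0171
```

```bash
python3 - <<'E'
from h import *
go((.599,-.2005,.084),86.5)
f=r.grab_frame('side'); 
im=f['image'][95:200,300:370,::-1]
cv2.imwrite('pics/s3.png',cv2.convertScaleAbs(cv2.resize(im,None,fx=5.5,fy=5.5,interpolation=cv2.INTER_CUBIC),alpha=2.2))
E
```

```text
clock 4.45 tcp [ 0.6    -0.2021  0.0855] F [-0.87  0.61  3.24] w 0.0171
axes x [ 0.998 -0.06   0.002] y [ 0.002 -0.    -1.   ] z [ 0.06   0.998 -0.   ] heading 86.54
shift tool mm [-1.1  1.5  1.5] turn deg [0.02 0.04 0.11] to 86.5
```

View pics/s3.png

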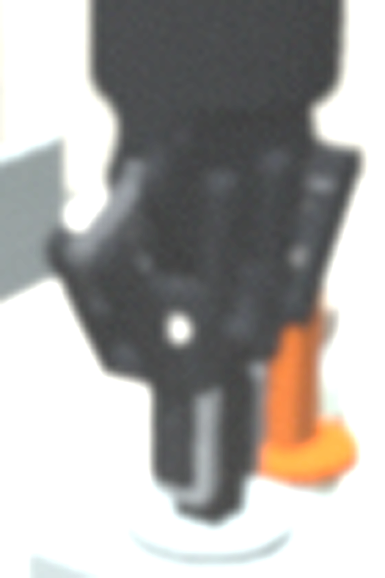

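Good grip: width 17.1 mm and fingertips just above the flange. I'll lift.

Call:
jog_arm --motion '[[0.1,[0,-0.008,0],[0,0,0]],[0.1,[0,-0.012,0],[0,0,0]],[0.1,[0,-0.02,0],[0,0,0]],[0.1,[0,-0.03,0],[0,0,0]],[0.1,[0,-0.03,0],[0,0,0]],[0.1,[0,-0.025,0],[0,0,0]],[0.1,[0,-0.01,0],[0,0,0]],[0.1,[0,0,0],[0,0,0]]]'

```text
clock: 5.17
tcp_pos: [0.6007, -0.2025, 0.2229]
orientation: [-1.571, 0.043, -0.052]
contact_force: [0.6, 0.5, -1.1]
grip_width: 0.0171
```

```bash
python3 - <<'E'
from h import *
go((.4763,.1485,.2055),102)
f=r.grab_frame('side'); 
im=f['image'][40:240,270:420,::-1]
cv2.imwrite('pics/s4.png',cv2.convertScaleAbs(cv2.resize(im,None,fx=3,fy=3,interpolation=cv2.INTER_CUBIC),alpha=2))
E
```

```text
clock 5.17 tcp [ 0.6007 -0.2025  0.2229] F [ 0.61  0.46 -1.11] w 0.0171
axes x [ 0.998 -0.06   0.006] y [ 0.006 -0.001 -1.   ] z [ 0.06   0.998 -0.001] heading 86.54
shift tool mm [-145.5   16.3  342.9] turn deg [  0.08 -15.46   0.33] to 102
```

View pics/s4.png

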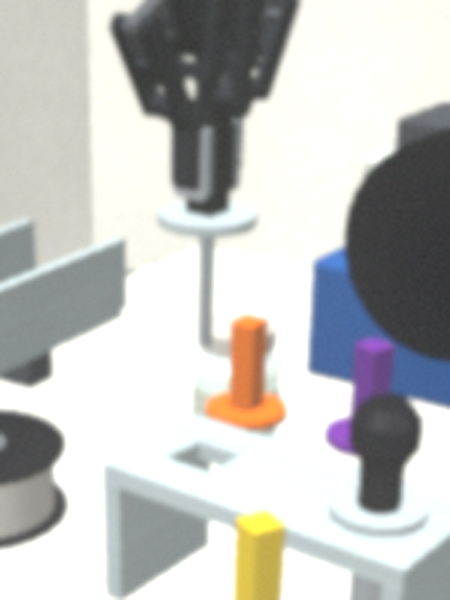

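The pin is out and hanging straight, with its tip at crop (205,345), and the rack hole is now visible. Moving over to the well.

Call:
jog_arm --motion '[[0.1,[-0.007,0,0.017],[0,0,0]],[0.1,[-0.0145,0,0.034],[0,0,0]],[0.1,[-0.0165,0,0.038],[0,0,0]],[0.1,[-0.0165,0,0.038],[0,0,0]],[0.1,[-0.0165,0,0.038],[0,0,0]],[0.1,[-0.0165,0,0.038],[0,0,0]],[0.1,[-0.0165,0,0.038],[0,0,0]],[0.1,[-0.0165,0,0.038],[0,0,0]],[0.1,[-0.0145,0,0.036],[0,0,0]],[0.1,[-0.009,0,0.022],[0,0,0]]]'

```text
clock: 6.05
tcp_pos: [0.4723, 0.1473, 0.2174]
orientation: [-1.571, 0.046, -0.04]
contact_force: [0.3, 0.6, -1.1]
grip_width: 0.0168
```

Call:
jog_arm --motion '[[0.1,[-0.0025,0,0.0056],[0,0,0]],[0.1,[0,0,0],[0,-5.15,0]],[0.1,[0,0,0],[0,-5.15,0]],[0.1,[0,0,0],[0,-5.15,0]],[0.1,[0,0.03,0],[0,0,0]],[0.1,[0,0.03,0],[0,0,0]],[0.1,[0,0,0],[0,0,0]]]'

```text
clock: 6.63
tcp_pos: [0.469, 0.1464, 0.1535]
orientation: [-1.569, -0.156, 0.173]
contact_force: [-1.3, -1.2, -1.3]
grip_width: 0.0172
```

```bash
python3 - <<'E'
from h import *
go((.4763,.1485,.1325),102)
for n in ('side','top','wrist'):
    f=r.grab_frame(n); cv2.imwrite(f'pics/{n}5.png',cv2.convertScaleAbs(f['image'][...,::-1],alpha=1.5))
    if n=='side': cv2.imwrite('pics/side5.png',cv2.convertScaleAbs(cv2.resize(f['image'][180:420,180:400,::-1],None,fx=2.5,fy=2.5),alpha=1.5))
E
```

```text
clock 6.63 tcp [0.469  0.1464 0.1535] F [-1.29 -1.16 -1.29] w 0.0172
axes x [ 0.978  0.207 -0.011] y [-0.01  -0.005 -1.   ] z [-0.207  0.978 -0.003] heading 101.97
shift tool mm [ 7.8 20.9  0.6] turn deg [ 0.18 -0.03 -0.64] to 102
```

View pics/side5.png

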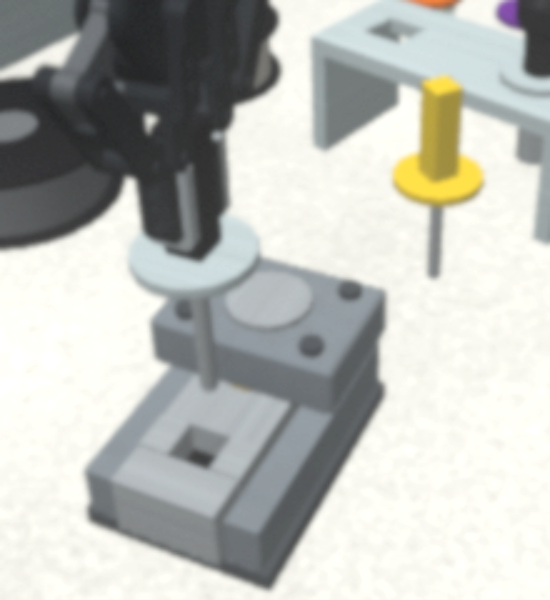

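View pics/wrist5.png

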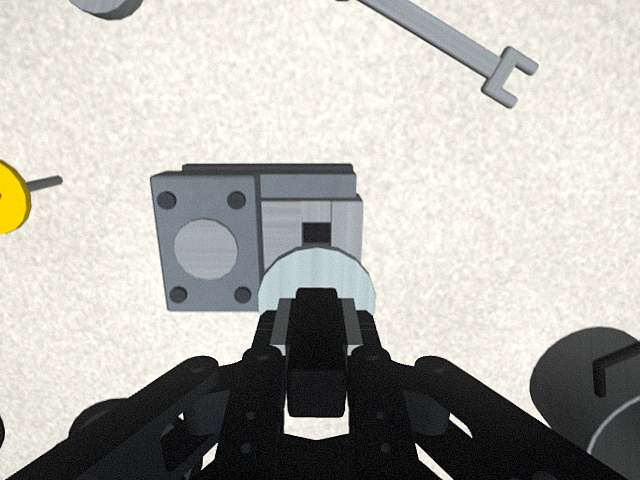

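```bash
python3 - <<'E'
from h import *
f=r.grab_frame('side'); p=cloud(f); o=r.get_obs(); m=R.from_rotvec(o['orientation'])
im=f['image']; cv2.imwrite('pics/s6.png',cv2.convertScaleAbs(cv2.resize(im[280:380,215:315,::-1],None,fx=6,fy=6,interpolation=cv2.INTER_CUBIC),alpha=1.5))
for v in range(294,338,4):
    u=np.arange(250,275); row=p[v,u]; print(v,[(int(a),(b*1000).round(0).tolist()) for a,b in zip(u,row) if np.isfinite(b[0]) and .08<b[2]<.14 and b[1]>.13][:14:4], im[v,254:272,0].tolist())
print(m.inv().apply(pts(f,[(263,335)],.088)-o['tcp_pos'])*1000, pts(f,[(263,335)],.088))
print(pts(f,[(226.5+0,0)],.047)*0)
E
```

```text
294 [] [84, 81, 77, 74, 79, 88, 96, 97, 98, 98, 98, 99, 99, 99, 99, 99, 100, 102]
298 [(251, [475.0, 151.0, 139.0]), (258, [469.0, 146.0, 138.0])] [84, 81, 77, 73, 75, 85, 95, 99, 99, 99, 99, 99, 99, 98, 99, 102, 111, 119]
302 [(252, [474.0, 151.0, 133.0]), (256, [470.0, 150.0, 135.0])] [85, 83, 79, 74, 73, 80, 90, 96, 97, 97, 97, 97, 97, 97, 98, 100, 107, 118]
306 [(252, [474.0, 152.0, 128.0]), (256, [470.0, 150.0, 129.0])] [85, 84, 80, 76, 72, 77, 88, 95, 97, 97, 98, 97, 98, 98, 98, 98, 97, 96]
310 [(253, [473.0, 152.0, 123.0]), (257, [470.0, 149.0, 124.0])] [87, 85, 82, 78, 74, 73, 83, 92, 97, 96, 97, 97, 96, 98, 98, 98, 98, 98]
314 [(253, [474.0, 152.0, 117.0]), (257, [470.0, 149.0, 118.0])] [84, 86, 83, 79, 75, 72, 77, 87, 93, 97, 96, 97, 97, 98, 98, 98, 97, 97]
318 [(253, [477.0, 150.0, 109.0]), (257, [470.0, 150.0, 113.0])] [83, 86, 84, 81, 77, 72, 69, 70, 72, 74, 74, 75, 76, 77, 80, 82, 83, 85]
322 [(254, [474.0, 151.0, 106.0]), (258, [470.0, 149.0, 106.0])] [81, 84, 85, 82, 78, 74, 70, 69, 71, 72, 72, 72, 73, 72, 71, 73, 72, 72]
326 [(254, [476.0, 151.0, 99.0]), (258, [471.0, 150.0, 101.0])] [79, 84, 85, 83, 80, 75, 70, 69, 69, 71, 71, 72, 71, 72, 72, 71, 72, 71]
330 [(255, [473.0, 152.0, 95.0]), (259, [470.0, 150.0, 95.0])] [97, 95, 93, 91, 88, 86, 87, 91, 94, 93, 89, 83, 79, 76, 73, 72, 71, 71]
334 [] [113, 119, 123, 123, 122, 122, 122, 123, 122, 123, 122, 121, 121, 120, 120, 118, 117, 113]
[[-8.02344474 72.25030047  0.28889898]] [[0.46635291 0.14747792 0.088     ]]
[[ 0. -0.  0.]]
```

View pics/s6.png

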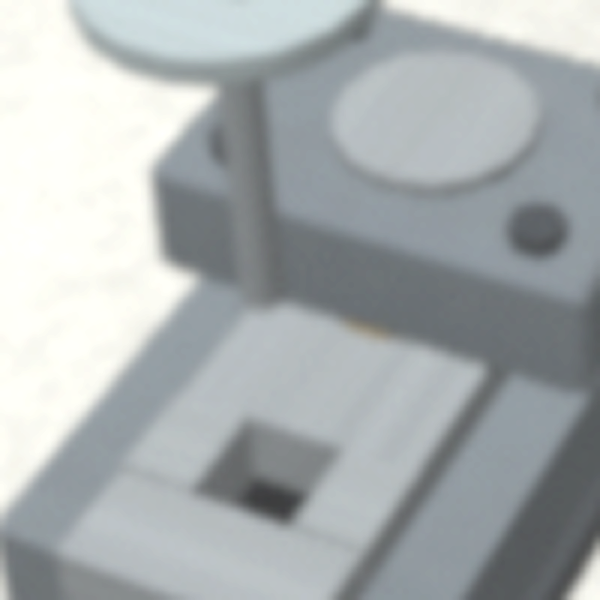

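```bash
python3 - <<'E'
from h import *
f=r.grab_frame('side'); o=r.get_obs()
c=np.array([(247,420),(342,452),(292,522),(195,490)])/6+[215,280]-.4
w=pts(f,c,.047); print('well by side',w.round(4).tolist(),w.mean(0).round(4))
for z in (.088,.090,.092,.094): print(z,pts(f,[(258.0,329.6)],z).round(4))
# shaft centre at mid heights
for v,e in ((300,(254-.5,258.0)),):pass
g=r.grab_frame('top'); cv2.imwrite('pics/t6.png',cv2.convertScaleAbs(cv2.resize(g['image'][190:320,150:310,::-1],None,fx=4.5,fy=4.5,interpolation=cv2.INTER_CUBIC),alpha=1.7))
E
```

```text
well by side [[0.488, 0.1403, 0.047], [0.4671, 0.1359, 0.047], [0.463, 0.1555, 0.047], [0.4836, 0.1603, 0.047]] [0.4754 0.148  0.047 ]
0.088 [[0.4767 0.1442 0.088 ]]
0.09 [[0.4751 0.1457 0.09  ]]
0.092 [[0.4735 0.1473 0.092 ]]
0.094 [[0.4719 0.1488 0.094 ]]
```

View pics/t6.png

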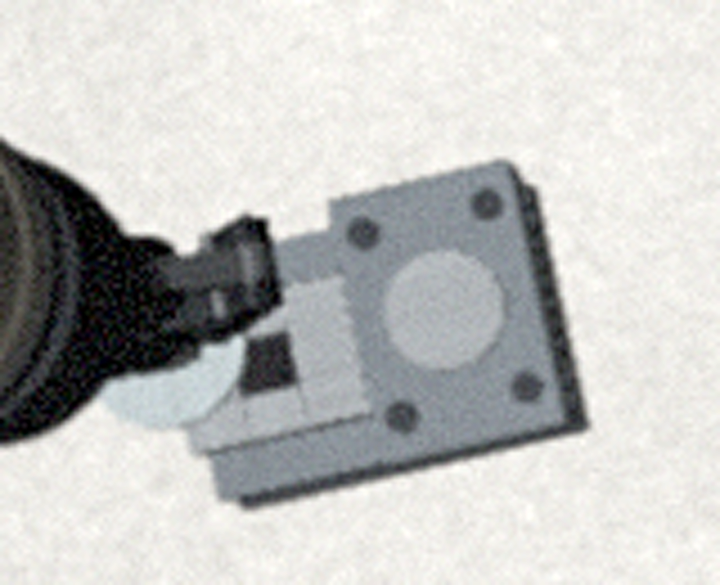

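Side view: shaft tip at about (258,330), well centre at (260,358). Forward kinematics says the tip needs (+7.8,+2.5) mm to centre, while the side view says (+2.4,+1.3). I'll go halfway, straighten the 0.6° tilt, lower to just above the slide and look again.

Call:
jog_arm --motion '[[0.1,[0.0047,0.006,0.0007],[0,0,0]],[0.1,[0,0.008,0],[0.18,0,-0.64]],[0.1,[0,0.006,0],[0,0,0]],[0.1,[0,0,0],[0,0,0]]]'

```text
clock: 7.27
tcp_pos: [0.4774, 0.1505, 0.1385]
orientation: [-1.561, -0.172, 0.157]
contact_force: [0.3, -0.7, -2.4]
grip_width: 0.0167
```

```bash
python3 - <<'E'
from h import *
go((.4763,.1485,.1325),102)
f=r.grab_frame('side')
cv2.imwrite('pics/s7.png',cv2.convertScaleAbs(cv2.resize(f['image'][280:380,215:315,::-1],None,fx=6,fy=6,interpolation=cv2.INTER_CUBIC),alpha=1.5))
f=r.grab_frame('wrist')
cv2.imwrite('pics/w7.png',cv2.convertScaleAbs(cv2.resize(f['image'][160:330,230:400,::-1],None,fx=3.5,fy=3.5,interpolation=cv2.INTER_CUBIC),alpha=1.5))
E
```

```text
clock 7.27 tcp [0.4774 0.1505 0.1385] F [ 0.32 -0.68 -2.43] w 0.0167
axes x [0.978 0.208 0.009] y [ 0.009  0.005 -1.   ] z [-0.208  0.978  0.003] heading 102.01
shift tool mm [-1.6  6.  -1.7] turn deg [-0.16  0.01  0.54] to 102
```

View pics/s7.png

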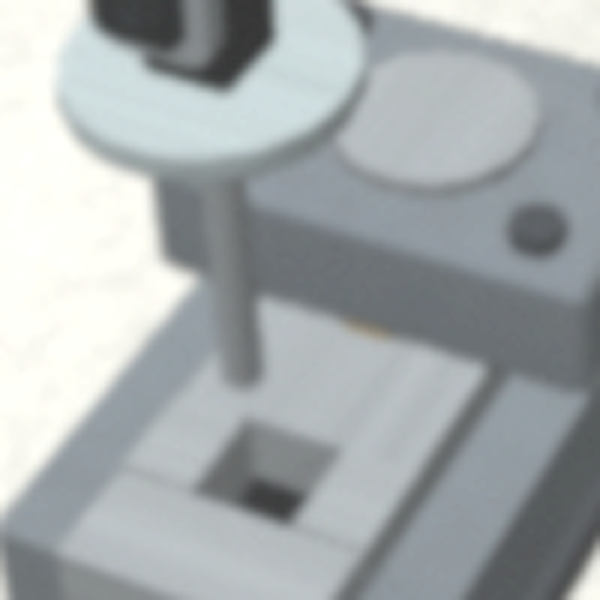

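View pics/w7.png

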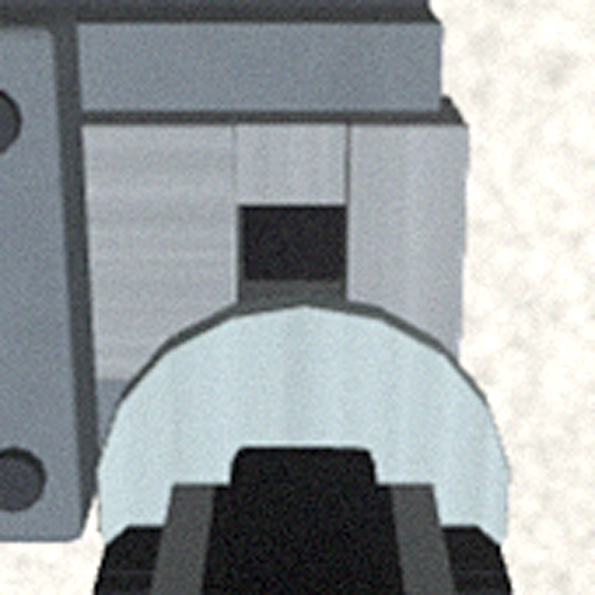

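Call:
jog_arm --motion '[[0.1,[0,0,0],[0,0,0]],[0.1,[0,0,0],[0,0,0]],[0.1,[0,0,0],[0,0,0]]]'

```text
clock: 7.62
tcp_pos: [0.4783, 0.1509, 0.1397]
orientation: [-1.56, -0.173, 0.155]
contact_force: [0.5, 0.4, -0.9]
grip_width: 0.0171
```

```bash
python3 - <<'E'
from h import *
go((.4763,.1485,.1325),102)
f=r.grab_frame('side'); p=cloud(f)
im=f['image']; cv2.imwrite('pics/s8.png',cv2.convertScaleAbs(cv2.resize(im[280:380,215:315,::-1],None,fx=6,fy=6,interpolation=cv2.INTER_CUBIC),alpha=1.5))
for z in (.072,.075,.078,.081): print(z,pts(f,[(254.6-.4,343.8-.6)],z).round(4))
for v in (318,326,334,340,342,344): print(v,[(int(u),(p[v,u]*1000).round(0).tolist()) for u in range(248,260,2)])
E
```

```text
clock 7.62 tcp [0.4783 0.1509 0.1397] F [ 0.51  0.42 -0.95] w 0.0171
axes x [0.978 0.208 0.012] y [ 0.011  0.006 -1.   ] z [-0.208  0.978  0.003] heading 102.0
shift tool mm [-2.5  7.2 -1.9] turn deg [-0.19  0.    0.67] to 102
0.072 [[0.4778 0.1513 0.072 ]]
0.075 [[0.4755 0.1534 0.075 ]]
0.078 [[0.4732 0.1556 0.078 ]]
0.081 [[0.4709 0.1577 0.081 ]]
318 [(248, [480.0, 154.0, 110.0]), (250, [477.0, 154.0, 112.0]), (252, [476.0, 152.0, 111.0]), (254, [474.0, 151.0, 111.0]), (256, [509.0, 114.0, 67.0]), (258, [506.0, 114.0, 68.0])]
326 [(248, [530.0, 110.0, 40.0]), (250, [477.0, 155.0, 101.0]), (252, [476.0, 153.0, 100.0]), (254, [475.0, 151.0, 100.0]), (256, [510.0, 114.0, 54.0]), (258, [507.0, 114.0, 55.0])]
334 [(248, [519.0, 121.0, 40.0]), (250, [479.0, 155.0, 88.0]), (252, [478.0, 153.0, 88.0]), (254, [475.0, 153.0, 89.0]), (256, [475.0, 149.0, 86.0]), (258, [505.0, 117.0, 45.0])]
340 [(248, [513.0, 128.0, 39.0]), (250, [505.0, 132.0, 47.0]), (252, [nan, nan, nan]), (254, [477.0, 152.0, 78.0]), (256, [476.0, 150.0, 77.0]), (258, [497.0, 126.0, 46.0])]
342 [(248, [505.0, 136.0, 46.0]), (250, [502.0, 135.0, 47.0]), (252, [478.0, 154.0, 76.0]), (254, [476.0, 153.0, 76.0]), (256, [477.0, 149.0, 73.0]), (258, [495.0, 129.0, 46.0])]
344 [(248, [502.0, 139.0, 47.0]), (250, [501.0, 137.0, 46.0]), (252, [498.0, 136.0, 47.0]), (254, [496.0, 134.0, 47.0]), (256, [494.0, 133.0, 47.0]), (258, [493.0, 131.0, 46.0])]
```

View pics/s8.png

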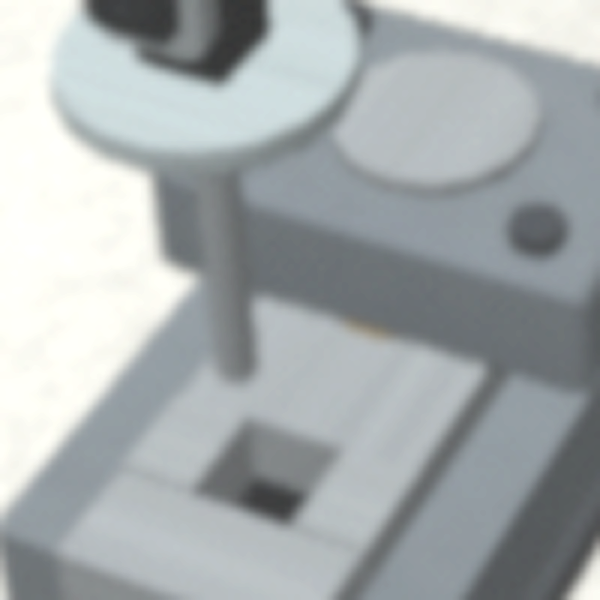

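Call:
jog_arm --motion '[[0.1,[-0.0025,0,-0.001],[-0.2,0,0.65]],[0.1,[0,0.008,0],[0,0,0]],[0.1,[0,0.006,0],[0,0,0]],[0.1,[0,0,0],[0,0,0]],[0.1,[0,0,0],[0,0,0]],[0.1,[0,0,0],[0,0,0]]]'

```text
clock: 8.17
tcp_pos: [0.4757, 0.1491, 0.1252]
orientation: [-1.565, -0.164, 0.165]
contact_force: [0.2, -0.4, -1.0]
grip_width: 0.0171
```

```bash
python3 - <<'E'
from h import *
go((.4763,.1485,.1325),102)
f=r.grab_frame('side'); p=cloud(f)
im=f['image']; cv2.imwrite('pics/s9.png',cv2.convertScaleAbs(cv2.resize(im[280:380,215:315,::-1],None,fx=6,fy=6,interpolation=cv2.INTER_CUBIC),alpha=1.5))
for v in (326,334,340,344,348,350,352): print(v,[(int(u),(p[v,u]*1000).round(0).tolist()) for u in range(248,264,2)])
E
```

```text
clock 8.17 tcp [0.4757 0.1491 0.1252] F [ 0.22 -0.37 -1.01] w 0.0171
axes x [ 0.978  0.208 -0.001] y [-0.    -0.001 -1.   ] z [-0.208  0.978 -0.   ] heading 102.0
shift tool mm [ 0.4 -7.3 -0.7] turn deg [ 0.03 -0.   -0.03] to 102
326 [(248, [531.0, 108.0, 38.0]), (250, [520.0, 116.0, 50.0]), (252, [477.0, 153.0, 100.0]), (254, [474.0, 152.0, 100.0]), (256, [472.0, 151.0, 101.0]), (258, [471.0, 149.0, 100.0]), (260, [504.0, 113.0, 56.0]), (262, [502.0, 112.0, 57.0])]
334 [(248, [519.0, 121.0, 41.0]), (250, [517.0, 120.0, 40.0]), (252, [516.0, 118.0, 40.0]), (254, [475.0, 152.0, 88.0]), (256, [472.0, 152.0, 90.0]), (258, [471.0, 150.0, 89.0]), (260, [471.0, 147.0, 86.0]), (262, [501.0, 114.0, 45.0])]
340 [(248, [511.0, 129.0, 41.0]), (250, [505.0, 132.0, 47.0]), (252, [502.0, 131.0, 47.0]), (254, [476.0, 153.0, 79.0]), (256, [474.0, 151.0, 79.0]), (258, [472.0, 150.0, 79.0]), (260, [472.0, 147.0, 77.0]), (262, [492.0, 125.0, 48.0])]
344 [(248, [501.0, 140.0, 49.0]), (250, [500.0, 138.0, 48.0]), (252, [499.0, 136.0, 46.0]), (254, [478.0, 151.0, 70.0]), (256, [474.0, 152.0, 74.0]), (258, [473.0, 150.0, 73.0]), (260, [472.0, 148.0, 72.0]), (262, [489.0, 129.0, 47.0])]
348 [(248, [497.0, 144.0, 47.0]), (250, [495.0, 142.0, 47.0]), (252, [494.0, 140.0, 46.0]), (254, [492.0, 139.0, 46.0]), (256, [475.0, 152.0, 66.0]), (258, [472.0, 152.0, 68.0]), (260, [473.0, 148.0, 65.0]), (262, [484.0, 134.0, 47.0])]
350 [(248, [496.0, 145.0, 45.0]), (250, [493.0, 145.0, 47.0]), (252, [492.0, 143.0, 46.0]), (254, [490.0, 142.0, 47.0]), (256, [475.0, 152.0, 64.0]), (258, [473.0, 152.0, 65.0]), (260, [472.0, 149.0, 63.0]), (262, [482.0, 136.0, 47.0])]
352 [(248, [493.0, 149.0, 47.0]), (250, [492.0, 147.0, 46.0]), (252, [489.0, 146.0, 47.0]), (254, [488.0, 143.0, 46.0]), (256, [475.0, 153.0, 61.0]), (258, [474.0, 151.0, 60.0]), (260, [473.0, 149.0, 59.0]), (262, [481.0, 137.0, 45.0])]
```

View pics/s9.png

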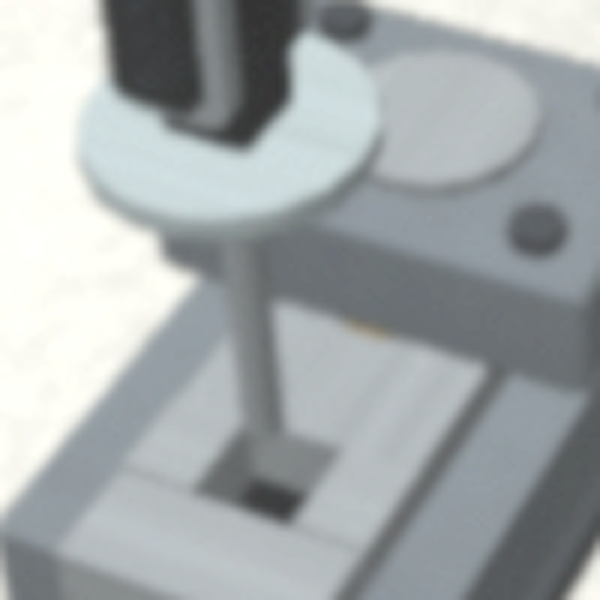

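The tip is centred over the well: axis at (0.4764, 0.1477), well at (0.4763, 0.1485). Pressing down now.

Call:
jog_arm --motion '[[0.1,[0,0.008,-0.0003],[0,0,0]],[0.1,[0,0.008,0],[0,0,0]],[0.1,[0,0.008,0],[0,0,0]],[0.1,[0,0.004,0],[0,0,0]],[0.1,[0,0.003,0],[0,0,0]],[0.1,[0,0.003,0],[0,0,0]],[0.1,[0,0.002,0],[0,0,0]],[0.1,[0,0,0],[0,0,0]],[0.1,[0,0,0],[0,0,0]]]'

```text
clock: 8.97
tcp_pos: [0.4755, 0.1487, 0.0894]
orientation: [-1.565, -0.164, 0.165]
contact_force: [-3.4, -1.6, 4.0]
grip_width: 0.017
```

```bash
python3 - <<'E'
from h import *
go((.4763,.1485,.0885),102)
E
```

```text
clock 8.97 tcp [0.4755 0.1487 0.0894] F [-3.35 -1.6   3.98] w 0.017
axes x [ 0.978  0.208 -0.001] y [-0.001 -0.001 -1.   ] z [-0.208  0.978 -0.   ] heading 102.0
shift tool mm [ 0.7  0.9 -0.4] turn deg [ 0.02 -0.   -0.06] to 102
```

Call:
jog_arm --motion '[[0.1,[0,0.002,0],[0,0,0]],[0.1,[0,0.002,0],[0,0,0]],[0.1,[0,0,0],[0,0,0]],[0.1,[0,0,0],[0,0,0]]]'

```text
clock: 9.3
tcp_pos: [0.478, 0.1494, 0.0876]
orientation: [-1.563, -0.167, 0.161]
contact_force: [-3.4, -2.4, 21.3]
grip_width: 0.017
```

```bash
python3 - <<'E'
from h import *
go((.4763,.1485,.0885),102)
f=r.grab_frame('side')
im=f['image']; cv2.imwrite('pics/s10.png',cv2.convertScaleAbs(cv2.resize(im[250:410,195:345,::-1],None,fx=4,fy=3.7,interpolation=cv2.INTER_CUBIC),alpha=1.5))
print(r.get_obs()['contact_force'],r.get_obs()['moment'])
E
```

```text
clock 9.3 tcp [0.478  0.1494 0.0876] F [-3.37 -2.39 21.32] w 0.017
axes x [0.978 0.207 0.004] y [ 0.004  0.002 -1.   ] z [-0.207  0.978  0.001] heading 101.98
shift tool mm [-1.8 -0.9 -0.6] turn deg [-0.04 -0.02  0.23] to 102
[-4.59177334 -1.61982337 21.06405822] [-0.63452813  1.32884536  0.01159564]
```

View pics/s10.png

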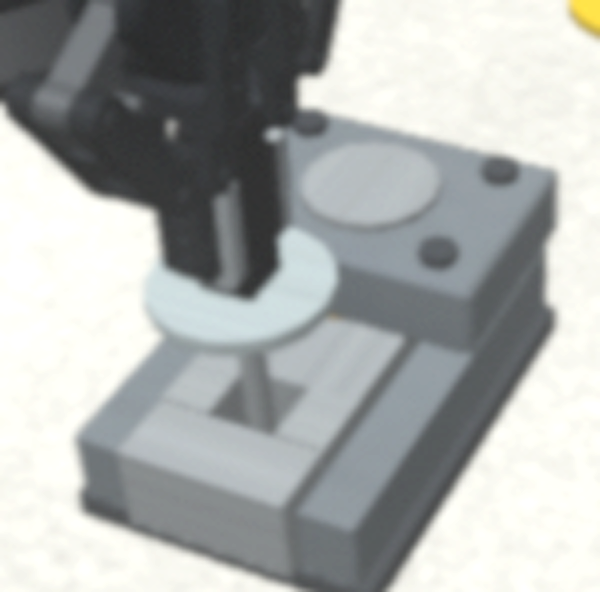

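The button is bottomed (about 21 N, tip visible in the well at crop (260,410)). I'll ease off slightly and start pushing along tool +z.

Call:
jog_arm --motion '[[0.1,[0,-0.001,0.002],[0,0,0]],[0.1,[0,0,0.003],[0,0,0]],[0.1,[0,0,0.003],[0,0,0]],[0.1,[0,0,0.003],[0,0,0]],[0.1,[0,0,0.003],[0,0,0]],[0.1,[0,0,0.003],[0,0,0]],[0.1,[0,0,0],[0,0,0]]]'

```text
clock: 9.93
tcp_pos: [0.4741, 0.1662, 0.0879]
orientation: [-1.564, -0.167, 0.162]
contact_force: [-1.8, -1.1, 13.4]
grip_width: 0.0171
```

```bash
python3 - <<'E'
from h import *
go((.4659,.1974,.0875),102)
f=r.grab_frame('side')
im=f['image']; cv2.imwrite('pics/s11.png',cv2.convertScaleAbs(cv2.resize(im[250:410,195:345,::-1],None,fx=4,fy=3.7,interpolation=cv2.INTER_CUBIC),alpha=1.5))
E
```

```text
clock 9.93 tcp [0.4741 0.1662 0.0879] F [-1.83 -1.06 13.37] w 0.0171
axes x [0.978 0.208 0.004] y [ 0.003  0.001 -1.   ] z [-0.208  0.978  0.   ] heading 102.01
shift tool mm [-1.6  0.4 32.3] turn deg [-0.01  0.01  0.21] to 102
```

View pics/s11.png

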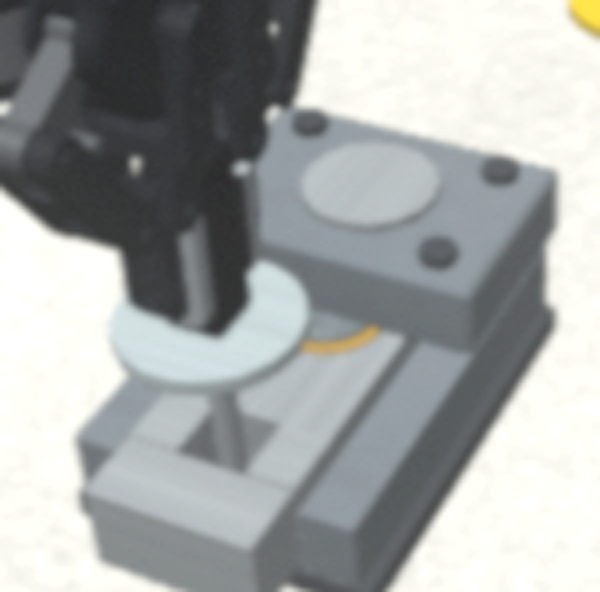

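The slide is moving with the button held down. Continuing.

Call:
jog_arm --motion '[[0.1,[-0.0004,0,0.003],[0,0,0]],[0.1,[-0.0004,0,0.004],[0,0,0]],[0.1,[-0.0004,0,0.004],[0,0,0]],[0.1,[-0.0004,0,0.004],[0,0,0]],[0.1,[0,0,0.004],[0,0,0]],[0.1,[0,0,0.004],[0,0,0]],[0.1,[0,0,0.004],[0,0,0]],[0.1,[0,0,0.004],[0,0,0]],[0.1,[0,0,0.003],[0,0,0]],[0.1,[0,0,0],[0,0,0]]]'

```text
clock: 10.82
tcp_pos: [0.4665, 0.1992, 0.088]
orientation: [-1.564, -0.169, 0.16]
contact_force: [0.3, -2.0, 9.7]
grip_width: 0.017
```

```bash
python3 - <<'E'
from h import *
go((.4645,.2043,.0875),102)
f=r.grab_frame('side')
im=f['image']; cv2.imwrite('pics/s12.png',cv2.convertScaleAbs(cv2.resize(im[250:450,155:345,::-1],None,fx=3,fy=2.9,interpolation=cv2.INTER_CUBIC),alpha=1.5))
E
```

```text
clock 10.82 tcp [0.4665 0.1992 0.088 ] F [ 0.28 -1.95  9.68] w 0.017
axes x [0.978 0.208 0.006] y [ 0.005  0.001 -1.   ] z [-0.208  0.978  0.   ] heading 102.0
shift tool mm [-0.9  0.5  5.5] turn deg [-0.01  0.    0.32] to 102
```

View pics/s12.png

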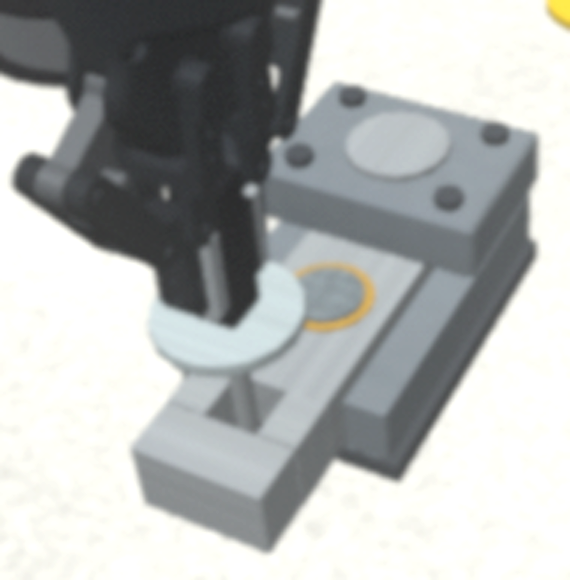

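Call:
jog_arm --motion '[[0.1,[0,0,0.003],[0,0,0]],[0.1,[0,0,0.003],[0,0,0]],[0.1,[0,0,0.002],[0,0,0]],[0.1,[0,0,0],[0,0,0]],[0.1,[0,0,0],[0,0,0]]]'

```text
clock: 11.28
tcp_pos: [0.4652, 0.2049, 0.0879]
orientation: [-1.566, -0.167, 0.159]
contact_force: [2.3, -6.9, 11.6]
grip_width: 0.0176
```

```bash
python3 - <<'E'
from h import *
go((.4645,.2043,.0875),102)
E
```

```text
clock 11.28 tcp [0.4652 0.2049 0.0879] F [ 2.29 -6.94 11.58] w 0.0176
axes x [0.978 0.206 0.005] y [ 0.005 -0.001 -1.   ] z [-0.206  0.978 -0.002] heading 101.9
shift tool mm [-0.8  0.4 -0.4] turn deg [ 0.09 -0.1   0.29] to 102
```

Call:
jog_arm --motion '[[0.1,[0,0,0.0015],[0,0,0]],[0.1,[0,0,0.0015],[0,0,0]],[0.1,[0,0,0],[0,0,0]],[0.1,[0,0,0],[0,0,0]]]'

```text
clock: 11.62
tcp_pos: [0.4651, 0.2054, 0.0879]
orientation: [-1.568, -0.166, 0.158]
contact_force: [3.3, -11.5, 13.1]
grip_width: 0.0167
```

```bash
python3 - <<'E'
from h import *
go((.4645,.2043,.0875),102)
f=r.grab_frame('side')
im=f['image']; cv2.imwrite('pics/s13.png',cv2.convertScaleAbs(cv2.resize(im[250:450,155:345,::-1],None,fx=3,fy=2.9,interpolation=cv2.INTER_CUBIC),alpha=1.5))
p=cloud(f); 
# slide front face extreme along block y
by=np.array([-.208,.978]); b0=np.array([.4763,.1485])-.030*by
q=p[300:450,150:345].reshape(-1,3); q=q[np.isfinite(q[:,0])&(q[:,2]>.02)&(q[:,2]<.05)]
s=(q[:,:2]-b0)@by; t=(q[:,:2]-b0)@np.array([.978,.208]); print('slide end y (start .065, out .115):',np.percentile(s[abs(t)<.02],[90,95,98,99.5]).round(4))
E
```

```text
clock 11.62 tcp [0.4651 0.2054 0.0879] F [  3.3  -11.46  13.09] w 0.0167
axes x [0.979 0.205 0.005] y [ 0.005 -0.003 -1.   ] z [-0.205  0.979 -0.004] heading 101.82
shift tool mm [-0.8  0.4 -1. ] turn deg [ 0.24 -0.18  0.27] to 102
slide end y (start .065, out .115): [0.1137 0.114  0.1143 0.1146]
```

View pics/s13.png

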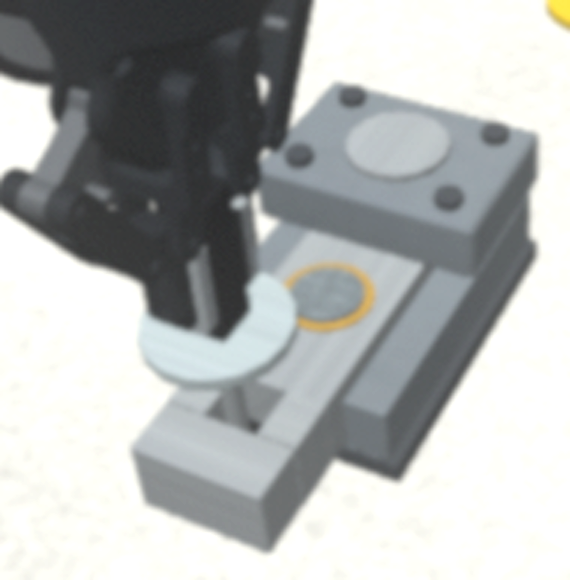

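It's at the stop: side force rose to 12 N with no further motion, and the slide end measures 0.1145 (nominal 0.115). I'll lift off the button first so friction can't drag the slide back, then centre and rise.

Call:
jog_arm --motion '[[0.1,[0,-0.003,-0.0015],[0,0,0]],[0.1,[0,-0.005,0],[0,0,0]],[0.1,[0,-0.006,0],[0,0,0]],[0.1,[0,-0.002,-0.003],[0,0,0]],[0.1,[0,0,-0.003],[0,0,0]],[0.1,[0,-0.015,0],[0,0,0]],[0.1,[0,-0.02,0],[0,0,0]],[0.1,[0,-0.03,0],[0,0,0]],[0.1,[0,-0.03,0],[0,0,0]],[0.1,[0,-0.02,0],[0,0,0]]]'

```text
clock: 12.5
tcp_pos: [0.464, 0.2028, 0.2199]
orientation: [-1.563, -0.167, 0.162]
contact_force: [0.0, 0.8, -1.0]
grip_width: 0.0171
```

```bash
python3 - <<'E'
from h import *
go((.600,-.2015,.2229),86.5)
f=r.grab_frame('side')
im=f['image']; cv2.imwrite('pics/s14.png',cv2.convertScaleAbs(cv2.resize(im[150:450,155:395,::-1],None,fx=2,fy=2,interpolation=cv2.INTER_CUBIC),alpha=1.5))
p=cloud(f); 
by=np.array([-.208,.978]); b0=np.array([.4763,.1485])-.030*by
q=p[300:450,150:345].reshape(-1,3); q=q[np.isfinite(q[:,0])&(q[:,2]>.02)&(q[:,2]<.05)]
s=(q[:,:2]-b0)@by; t=(q[:,:2]-b0)@np.array([.978,.208]); print('slide end y (start .065, out .115):',np.percentile(s[abs(t)<.02],[90,95,98,99.5]).round(4))
E
```

```text
clock 12.5 tcp [0.464  0.2028 0.2199] F [ 0.01  0.81 -1.03] w 0.0171
axes x [0.978 0.208 0.003] y [ 0.003  0.002 -1.   ] z [-0.208  0.978  0.001] heading 102.02
shift tool mm [  48.8   -3.4 -423.8] turn deg [-0.1  15.52  0.18] to 86.5
slide end y (start .065, out .115): [0.1135 0.1139 0.1142 0.1146]
```

View pics/s14.png

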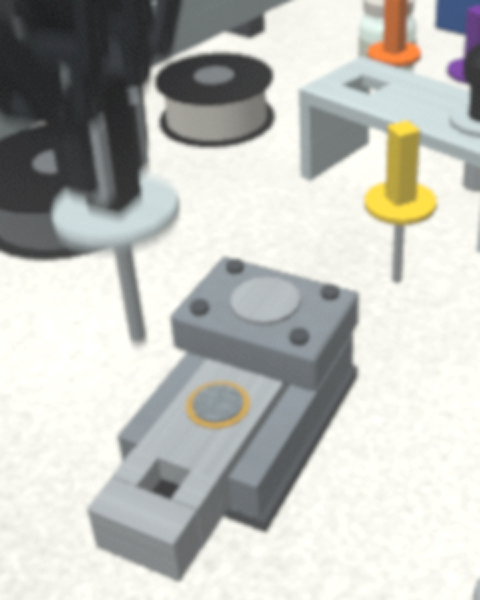

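The slide stays out (end 0.1146), and the well is at crop (163,478) with the pin clear of it. Heading back to the rack.

Call:
jog_arm --motion '[[0.1,[0.0025,-0.004,-0.02],[0,0,0]],[0.1,[0.0045,0,-0.038],[0,0,0]],[0.1,[0.0047,0,-0.041],[0,0,0]],[0.1,[0.0047,0,-0.041],[0,0,0]],[0.1,[0.0047,0,-0.041],[0,0,0]],[0.1,[0.0047,0,-0.041],[0,0,0]],[0.1,[0.0047,0,-0.041],[0,0,0]],[0.1,[0.0047,0,-0.041],[0,0,0]],[0.1,[0.0047,0,-0.041],[0,0,0]],[0.1,[0.0046,0,-0.039],[0,0,0]]]'

```text
clock: 13.38
tcp_pos: [0.5871, -0.1664, 0.2211]
orientation: [-1.565, -0.165, 0.164]
contact_force: [2.0, 0.1, -0.7]
grip_width: 0.017
```

Call:
jog_arm --motion '[[0.1,[0.0045,0,-0.03],[0,0,0]],[0.1,[0,0,-0.01],[0,0,0]],[0.1,[0,0,0],[0,5.2,0]],[0.1,[0,0,0],[0,5.2,0]],[0.1,[0,0,0],[0,5.1,0]],[0.1,[0,0,0],[0,0,0]],[0.1,[0,0,0],[0,0,0]],[0.1,[0,0,0],[0,0,0]]]'

```text
clock: 14.05
tcp_pos: [0.5992, -0.202, 0.2212]
orientation: [-1.57, 0.045, -0.045]
contact_force: [0.4, 0.3, -1.3]
grip_width: 0.017
```

```bash
cat > tip.py <<'E'
from h import *
go((.600,-.2021,.2229),86.5)
o=r.get_obs()
f=r.grab_frame('side'); p=cloud(f); im=f['image']
cv2.imwrite('pics/%s.png'%__import__('sys').argv[1],cv2.convertScaleAbs(cv2.resize(im[60:260,270:420,::-1],None,fx=4,fy=3,interpolation=cv2.INTER_CUBIC),alpha=1.8))
tz=o['tcp_pos'][2]
near=np.isfinite(p[...,0])&(np.hypot(p[...,0]-o['tcp_pos'][0],p[...,1]-o['tcp_pos'][1])<.016)
for a in (8,16,24,32,40,48,56,62):
    z=tz-a/1000; m=near&(abs(p[...,2]-z)<.003)
    if m.sum(): 
        q=p[m]; print('tooly',a,m.sum(),(np.median(q,0)*1000).round(1))
m=near&(p[...,2]<tz-.01); print('lowest z',np.percentile(p[m][:,2],[1,5]).round(4) if m.sum() else None)
E
python3 tip.py s15
```

```text
clock 14.05 tcp [ 0.5992 -0.202   0.2212] F [ 0.44  0.35 -1.29] w 0.017
axes x [ 0.998 -0.058 -0.   ] y [-0. -0. -1.] z [ 0.058  0.998 -0.   ] heading 86.69
shift tool mm [ 0.8 -1.7 -0.1] turn deg [ 0.01  0.19 -0.  ] to 86.5
tooly 8 17 [ 595.2 -199.5  213.5]
tooly 16 17 [ 595.2 -199.9  205.5]
tooly 24 18 [ 595.1 -199.5  197.4]
tooly 32 17 [ 595.1 -200.   188.7]
tooly 40 20 [ 594.8 -199.6  181.5]
tooly 48 18 [ 594.4 -199.3  173.1]
tooly 56 18 [ 594.4 -199.7  165.5]
tooly 62 16 [ 593.7 -199.   159.3]
lowest z [-0.0019 -0.0012]
```

View pics/s15.png

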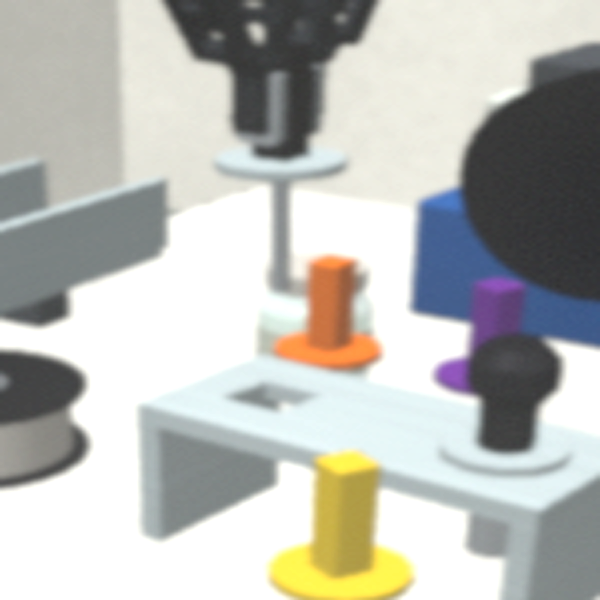

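The pin hangs upright over its hole: shaft axis about (0.598, -0.202), hole about (0.599, -0.200). Lowering.

Call:
jog_arm --motion '[[0.1,[0.001,0.02,0.0005],[0,0,0]],[0.1,[0,0.025,0],[0,0,0]],[0.1,[0,0.015,0],[0,0,0]],[0.1,[0,0.015,0],[0,0,0]],[0.1,[0,0.015,0],[0,0,0]],[0.1,[0,0.015,0],[0,0,0]],[0.1,[0,0.015,0],[0,0,0]],[0.1,[0,0.008,0],[0,0,0]],[0.1,[0,0.002,0],[0,0,0]],[0.1,[0,0,0],[0,0,0]]]'

```text
clock: 14.93
tcp_pos: [0.5999, -0.2021, 0.0912]
orientation: [-1.57, 0.048, -0.047]
contact_force: [0.2, -0.6, -1.1]
grip_width: 0.0172
```

```bash
python3 tip.py s16
```

```text
clock 14.93 tcp [ 0.5999 -0.2021  0.0912] F [ 0.25 -0.65 -1.14] w 0.0172
axes x [ 0.998 -0.06  -0.001] y [-0.001 -0.    -1.   ] z [ 0.06   0.998 -0.   ] heading 86.54
shift tool mm [  -0.  -131.7   -0. ] turn deg [ 0.01  0.04 -0.04] to 86.5
tooly 8 8 [ 597.  -200.1   82.7]
tooly 40 2 [ 598.5 -199.8   48.4]
tooly 48 17 [ 596.2 -201.    42.9]
tooly 56 12 [ 594.8 -200.6   35.4]
tooly 62 10 [ 595.4 -199.7   30. ]
lowest z [-0.0021 -0.0016]
```

View pics/s16.png

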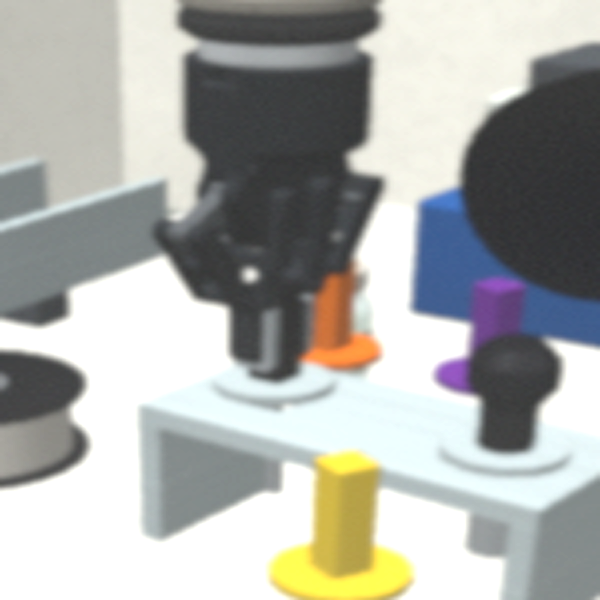

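The shaft is in the hole, with the flange about 6 mm above the rack. Seating it now.

Call:
jog_arm --motion '[[0.1,[0,0.003,0],[0,0,0]],[0.1,[0,0.002,0],[0,0,0]],[0.1,[0,0.001,0],[0,0,0]],[0.1,[0,0,0],[0,0,0]],[0.1,[0,0,0],[0,0,0]]]'

```text
clock: 15.4
tcp_pos: [0.6003, -0.2023, 0.0858]
orientation: [-1.571, 0.048, -0.048]
contact_force: [0.6, 0.7, -0.7]
grip_width: 0.0171
```

Call:
jog_arm --motion '[[0.1,[0,0.001,0],[0,0,0]],[0.1,[0,0,0],[0,0,0]],[0.1,[0,0,0],[0,0,0]]]'

```text
clock: 15.65
tcp_pos: [0.6003, -0.2023, 0.0857]
orientation: [-1.57, 0.047, -0.049]
contact_force: [-2.8, 1.1, 8.2]
grip_width: 0.0169
```

```bash
python3 tip.py s17
```

```text
clock 15.65 tcp [ 0.6003 -0.2023  0.0857] F [-2.76  1.11  8.19] w 0.0169
axes x [ 0.998 -0.061  0.001] y [ 0.001  0.    -1.   ] z [0.061 0.998 0.   ] heading 86.5
shift tool mm [  -0.2 -137.2    0.2] turn deg [-0.01 -0.    0.04] to 86.5
tooly 40 13 [ 595.9 -199.7   44.8]
tooly 48 13 [ 595.4 -199.7   38.2]
tooly 56 14 [ 596.3 -200.2   29.9]
tooly 62 15 [ 596.9 -200.4   23.2]
lowest z [-0.002  -0.0014]
```

View pics/s17.png

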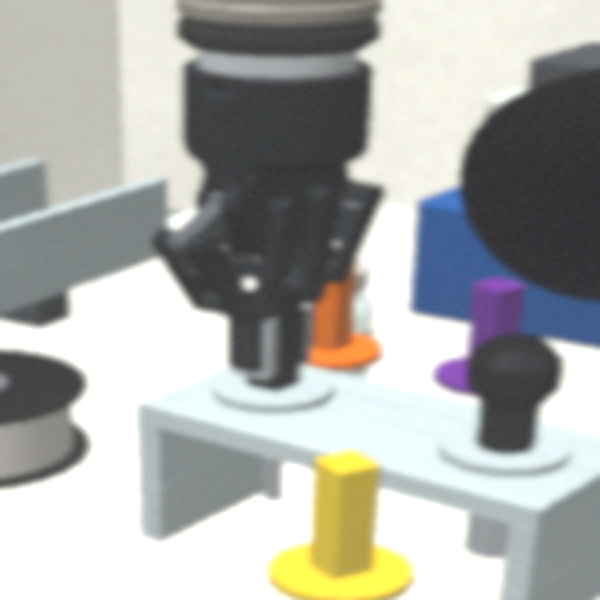

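The flange is seated: 9 N of contact at the original grasp height of 0.0857. Releasing and retreating straight up.

Call:
jog_arm --motion '[[0.3,[0,0,0],[0,0,0]],[0.6,[0,0,0],[0,0,0]],[0.6,[0,0,0],[0,0,0]],[0.6,[0,0,0],[0,0,0]],[0.6,[0,-0.01,0],[0,0,0]],[0.6,[0,-0.025,0],[0,0,0]],[0.6,[0,-0.035,0],[0,0,0]],[0.6,[0,-0.04,0],[0,0,0]],[0.6,[0,-0.04,0],[0,0,0]],[0.6,[0,-0.03,0],[0,0,0]]]'

```text
clock: 16.53
tcp_pos: [0.6007, -0.2029, 0.2689]
orientation: [-1.571, 0.046, -0.051]
contact_force: [0.4, -0.9, -0.1]
grip_width: 0.0511
```

Call:
jog_arm --motion '[[0.6,[0,0,0],[0,0,0]],[0.6,[0,0,0],[0,0,0]],[0.6,[0,0,0],[0,0,0]],[0.6,[0,0,0],[0,0,0]]]'

```text
clock: 16.87
tcp_pos: [0.5993, -0.2017, 0.2632]
orientation: [-1.57, 0.05, -0.046]
contact_force: [0.4, 0.9, 0.5]
grip_width: 0.0515
```

```bash
python3 - <<'E'
from h import *
o=r.get_obs(); print(o['clock'],o['tcp_pos'],o['contact_force'],o['qvel'].round(3))
f=r.grab_frame('side'); cv2.imwrite('pics/s18.png',cv2.convertScaleAbs(f['image'][...,::-1],alpha=1.6)); p=cloud(f)
by=np.array([-.208,.978]); b0=np.array([.4763,.1485])-.030*by
q=p[300:450,150:345].reshape(-1,3); q=q[np.isfinite(q[:,0])&(q[:,2]>.02)&(q[:,2]<.05)]
s=(q[:,:2]-b0)@by; t=(q[:,:2]-b0)@np.array([.978,.208]); print('slide end',np.percentile(s[abs(t)<.02],[95,99.5]).round(4))
g=r.grab_frame('wrist'); p=cloud(g); cv2.imwrite('pics/w18.png',cv2.convertScaleAbs(g['image'][...,::-1],alpha=1.5))
m=(p[...,2]>.148)&(p[...,2]<.162)&(np.hypot(p[...,0]-.599,p[...,1]+.2)<.025)
q=p[m]; print(m.sum(),np.median(q,0),cv2.minAreaRect((q[:,:2]*1000).astype(np.float32)))
E
```

```text
16.8667 [ 0.59925421 -0.20171287  0.26316518] [0.44731733 0.89562359 0.45322166] [-0.001  0.008 -0.001  0.005  0.001 -0.001  0.   ]
slide end [0.1139 0.1146]
585 [ 0.59814685 -0.20347033  0.15539531] ((599.0660400390625, -203.5690460205078), (17.350566864013672, 17.91606330871582), 86.44164276123047)
```

View pics/s18.png

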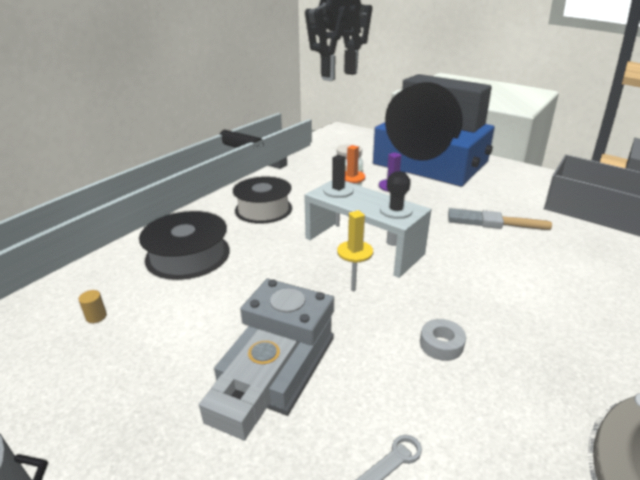

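View pics/w18.png

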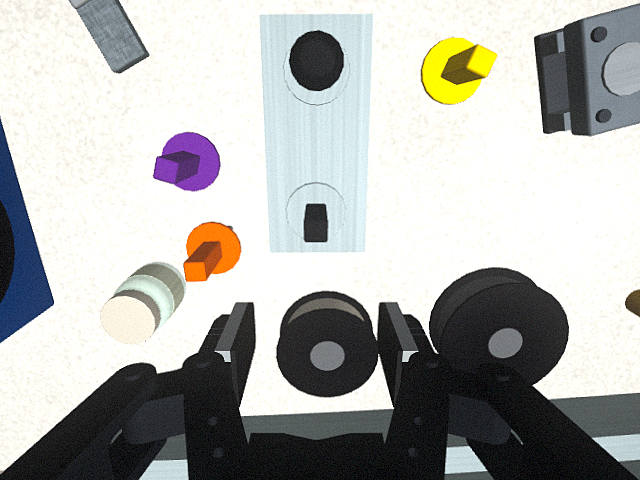

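The pin tool stands upright in its hole (side view (338,172), top at z = 0.155, within about 1 mm of its starting position). The slide is fully out, the tamper and look-alikes are untouched, and the arm is clear. Handing in.

```bash
python3 -c "
from bench import r
print(r.hand_in())"
```

```text
the job is handed in; nothing more can be done
None
```

The job is done and handed in at about 17 s of the 54 s allowed. I took the black, square-handled pin tool from the rack and pressed the release button down to its bottom. Holding it down, I pushed the slide out to its stop, then put the pin back upright in its own hole.

**Last checks**
- **Slide:** its end is 114.6 mm along the block; fully out should be 115 mm. At the stop the side force rose to 12 N with no further movement, and the slide stayed put after the pin came out.
- **Button:** the pin pressed at about 10–21 N during the push, enough to keep the button bottomed.
- **Pin tool:** the handle top is at z = 0.155 m, and its position and angle are within about 1 mm and 1° of where it started.
- **Everything else:** the tamper and look-alikes look unmoved. The gripper stayed above the filter block, and the arm is clear with no contact force.

**What disagreed or went wrong**
- **Tool frame:** the fingertips are about 25 mm behind the reported TCP, not 19 mm ahead of it. Both the wrist and side cameras showed this. My first grip therefore caught only the very top of the handle; I released it with nothing disturbed and gripped again 45 mm lower.
- **Settling:** the arm took a few control steps to settle. One position reading above the well was off by several millimetres, and I corrected it from the side camera before inserting the pin.

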